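# Put the kiln posts on the rack in order of height

## Robot

A 7-joint arm with a two-finger parallel gripper is mounted at the origin on the work surface; the furniture and walls round the work are solid. World frame = base frame: x ahead of the robot, y to its left, z up, the work surface at z = 0. Lengths are in m, angles in rad, forces in N, time in s.
With the tool pointing down it reaches from about 0.4 to 0.9 m from the base axis. Payload 5.6 kg.
Tool frame: the origin (TCP) lies at the very end of the fingers, on their centre line; the grasp point (between the pads) lies 19 mm behind it; z points along the fingers, y is the line along which they close (so a half turn about z gives the same grasp; the last joint's range is limited). The gripper opens to 92 mm and grips with 3 to 60 N. Pads are 20 mm wide; open, the fingers measure 128 mm over their backs; the gripper's body (75 mm by 189 mm) begins 69 mm behind the grasp point.
Start: joints at [-1.182, 0.468, -0.012, 1.603, 0.006, 1.071, -0.056], TCP at [0.272, 0.59, 0.215] pointing down, gripper open.
Joint ranges: [-2.53, 2.53], [-0.31, 2.02], [-1.57, 1.55], [0.28, 2.44], [-1.29, 4.43], [0.15, 1.84], [-2.92, 2.92]. Speed limits (rad/s): [2.57, 2.57, 3.14, 3.14, 3.14, 3.14, 3.14].

## Interface

Orientations are given as a 3x3 rotation matrix whose columns are the frame's x, y, z axes.
In Python, from cell import read_state, optics, ticket gives the robot as it stands.
- The arm moves only by the tool arm_command, never from a script. Its argument "steps" is a list of rows, each a list of 3 entries, a list of its own where there are three numbers: the shift along the tool's x, y, z in m, then the turn about the tool's z in degrees, then the finger opening in m, from 0 to 0.0919. In form: [[[tx, ty, tz], roll, jaw], ...]. A call has exactly 5 rows; each row shifts and turns the commanded pose from where the row before left it, along the tool's axes as they then stand; what a row does not reach is not made up. A row lasts 1/12 s, in which the tool goes at most 41.7 mm and 7.16 degrees, less where a joint would pass 70% of its speed; a pose out of reach is approached as far as the arm can. A call is refused whole if a number of a shift passes 0.0417 or a number of a turn 7.16, either way. A call with a gripper value outside its range is refused whole. The fingers move at their own pace and stop on an object; the grip force is fixed at half the most. Time passes only in rows, so rows that do not move let the fingers close, or fill a call up. It gives the time, the measured TCP pose, the force, the opening and the grip force at its end, in the units of the state.
- read_state(): the state, without advancing time (a new reading comes with each control period).
- optics.camera(name): name is "scene" or "top"; returns the picture (420x560x3 uint8, red, green, blue); there is no depth.
- optics.camera_info(name): a dict with "vfov" (degrees; the focal length in pixels is half the picture's height over the tangent of half this angle, whatever the lens; pixels are square), "cx", "cy" (the principal point, pixels), "k1" (the pictures are not rectified: a ray, as slopes to the right and down, at radius r is drawn at 1 + k1 r^2 times it, then the intrinsics apply), "R" (3x3) and "t" (3): a world point X has camera coordinates R X + t. Camera axes: x right, y down, z forward; pixel columns grow to the right and rows downward; lengths in m; the calibration is good to about 2 mm. A picture is of the moment at which its call begins. camera_info takes no time and is no camera call.
- ticket.close_job(): hands the job in; it is judged then, once.
Trained networks look in the newest picture that a camera, given by its name, has taken for a name from the list of things; names that differ only in an ending like _2 or _b are one class to them, and where a whole thing is asked for, a point or a joint stands for the part that bears it (a point fixed in the world has none). Each returns a list of dicts, best first, with "score" (0 to 1); they miss things now and then, are a little off and sometimes report something else, mostly with a low value. They report only what shows in the picture. A call takes as long as a camera call.
- optics.silhouettes(label, camera): "mask" (420x560 bool, what is visible of it).
- optics.place_of(label, camera): "centre" ([x, y, z] in m, in the coordinates of the camera as it stood for that picture, good to about 4 mm: a listed point, or the origin of a listed thing).
The state is a dict: "clock": time; "q": joint angles; "dq": joint speeds; "joint_efforts": joint torques, N m; "tool_pos": TCP position; "ee_rot": TCP orientation; "wrist_force": force on the tool from outside, world axes, zero at the start; "wrist_torque": the same for the moment, N m; "gripper_width": finger opening in m; "gripper_force": force on a finger pad.
Only numpy, scipy, OpenCV 4.12 (cv2) and the standard library are available. Lean on these libraries where they do the work, as an engineer would, in place of code of your own. Each camera call takes 0.05 s, during which the arm holds its last target. There are 200 camera calls.

## Task

Stand the four kiln posts on the rack in order of height, one centred on each round mark: the tallest next to the red end stop, then each one shorter than the last, with the shortest next to the white end stop. Leave them upright, and do not disturb the olive jar or the blue test tile.

Things in the scene. Friction and masses are not known exactly. Their poses are not given: they have to be found in the camera images.
- post_94: tallest of four buff-coloured kiln posts: a solid upright cylinder, 36 mm across and 94 mm high, with a dark cored hole drawn in the middle of its flat top (nothing fits into it); it starts standing upright on the ware board, left of the rack. Origin at the centre of its underside, z up; the yaw means nothing. Weight under 0.25 kg.
- post_76: second tallest of four buff-coloured kiln posts: a solid upright cylinder, 36 mm across and 76 mm high, with a dark cored hole drawn in the middle of its flat top (nothing fits into it); it starts standing upright on the ware board, left of the rack. Origin at the centre of its underside, z up; the yaw means nothing. Weight under 0.25 kg.
- post_58: third tallest of four buff-coloured kiln posts: a solid upright cylinder, 36 mm across and 58 mm high, with a dark cored hole drawn in the middle of its flat top (nothing fits into it); it starts standing upright on the ware board, left of the rack. Origin at the centre of its underside, z up; the yaw means nothing. Weight under 0.25 kg.
- post_40: shortest of four buff-coloured kiln posts: a solid upright cylinder, 36 mm across and 40 mm high, with a dark cored hole drawn in the middle of its flat top (nothing fits into it); it starts standing upright on the ware board, left of the rack. Origin at the centre of its underside, z up; the yaw means nothing. Weight under 0.25 kg.
- ware_board: brown wooden ware board on legs, fixed, 250 mm deep (its x) and 920 mm long (its y). Origin on the table under its middle; everything handled stands on its flat top, 210 mm above the table (z = 0.21). A wall stands 70 mm behind its far edge, with small relief houses hung on it that stand out 40 mm.
- rack: dark wooden plank, fixed on the ware board, 60 mm wide (its x), 310 mm long (its y), 18 mm thick. Origin at the centre of its underside. Four pale round marks, 46 mm across, lie flush on its top (18 mm up), centred at x = 0 and y = -102, -34, +34 and +102 mm in its frame. A red end stop is fixed on one end and a like white one on the other; which end is red changes.
- red_stop: red end stop, a block 56 x 18 mm and 24 mm high, fixed across one end of the rack, 142 mm from the rack's middle at +y or -y of the rack's frame (40 mm beyond the nearest mark's centre). Origin at the centre of its underside, on the rack's top.
- olive_jar: bystander: closed olive-green glaze jar, 62 mm across, 62 mm high, standing on the ware board left of the posts. Origin at the centre of its underside.
- blue_tile: bystander: flat blue glazed test tile, 62 x 46 mm, 8 mm thick, lying on the ware board behind the gap between rack and posts. Origin at the centre of its underside.

How it is judged:
At the end, for the whole second after the job is handed in: each of the four posts stands upright (within 0.1 rad) on the rack's top (5 mm), on its own mark within 12 mm along and 12 mm across the rack, in order of height from the tallest at the red stop to the shortest at the other end; all are at rest and released (((y of red_stop in the frame of rack above 0 m and y of post_94 in the frame of rack between 0.09 and 0.114 m and y of post_76 in the frame of rack between 0.022 and 0.046 m and y of post_58 in the frame of rack between -0.046 and -0.022 m and y of post_40 in the frame of rack between -0.114 and -0.09 m) or (y of red_stop in the frame of rack below 0 m and y of post_94 in the frame of rack between -0.114 and -0.09 m and y of post_76 in the frame of rack between -0.046 and -0.022 m and y of post_58 in the frame of rack between 0.022 and 0.046 m and y of post_40 in the frame of rack between 0.09 and 0.114 m)) and x of post_94 in the frame of rack between -0.012 and 0.012 m and z of post_94 in the frame of rack between 0.013 and 0.023 m and angle between each of post_94, post_76, post_58, post_40's own z axis and vertical below 0.1 rad and linear speed of each of post_94, post_76, post_58, post_40 below 0.02 m/s and contact force between each of post_94, post_76, post_58, post_40 and the fingers below 0.05 N and x of post_76 in the frame of rack between -0.012 and 0.012 m and z of post_76 in the frame of rack between 0.013 and 0.023 m and x of post_58 in the frame of rack between -0.012 and 0.012 m and z of post_58 in the frame of rack between 0.013 and 0.023 m and x of post_40 in the frame of rack between -0.012 and 0.012 m and z of post_40 in the frame of rack between 0.013 and 0.023 m); the robot touches nothing.
It fails at once if the olive jar is moved by more than 25 mm (distance of olive_jar from where it was at the start of the episode above 0.025 m).
It fails at once if the blue test tile is moved by more than 25 mm (distance of blue_tile from where it was at the start of the episode above 0.025 m).
It also fails if it takes over 115 s, if anything falls off the work surface, if the arm or the gripper's body presses on something with over 40 N, if the wrist force passes 120 N, or if a joint passes its speed limit or range.

## Working session

There is one attempt and no reset: what is moved stays moved. The work goes in short steps, Python scripts to look and compute and a tool call to move; the robot and the scene stay as the last step left them, time stands still between calls to the robot, and variables do not carry over. Pictures are saved under pics/ and viewed, at most 14 in all, crops included, and the job is handed in when it is done.

Besides the shell and the picture viewer there is one more tool, called as name(argument=value, ...), one argument or row to a line, values as JSON. arm_command: Moves the arm, as the interface text tells. Its arguments: {"type":"object","properties":{"steps":{"type":"array","items":{"type":"array"}}},"required":["steps"]}

```bash
mkdir -p pics; cat > h.py <<'E'
import numpy as np, cv2
from cell import read_state, optics, ticket
def place(label,cam):
    i=optics.camera_info(cam);R=np.array(i["R"]);t=np.array(i["t"])
    return [(round(d["score"],2),np.round(R.T@(np.array(d["centre"])-t),3)) for d in optics.place_of(label,cam)]
def snap(cam,name):
    im=optics.camera(cam);cv2.imwrite(f"pics/{name}.png",im[:,:,::-1]);return im
def pix(cam,uv,z):
    i=optics.camera_info(cam);R=np.array(i["R"]);t=np.array(i["t"]);f=210/np.tan(np.radians(i["vfov"])/2)
    p=(np.array(uv,float)-[i["cx"],i["cy"]])/f; s=p.copy()
    for _ in range(20): s=p/(1+i["k1"]*(s@s))
    d=R.T@np.r_[s,1];c=-R.T@t
    return c+d*(z-c[2])/d[2]
E
python3 - <<'E'
from h import *
for c in("scene","top"):
    snap(c,c+"0"); i=optics.camera_info(c); print(c,-np.array(i["R"]).T@i["t"])
    for l in("post_94","post_76","post_58","post_40","rack","red_stop","olive_jar","blue_tile","ware_board"): print(l,place(l,c)[:4])
s=read_state();print(s["clock"],s["tool_pos"],s["ee_rot"],s["gripper_width"])
E
```

```text
scene [-0.30675739 -0.61689183  0.75298842]
post_94 [(0.86, array([0.449, 0.301, 0.212])), (0.66, array([0.419, 0.151, 0.209])), (0.51, array([0.548, 0.372, 0.213])), (0.49, array([0.499, 0.223, 0.21 ]))]
post_76 [(0.86, array([0.449, 0.301, 0.212])), (0.66, array([0.419, 0.151, 0.209])), (0.51, array([0.548, 0.372, 0.213])), (0.49, array([0.499, 0.223, 0.21 ]))]
post_58 [(0.86, array([0.449, 0.301, 0.212])), (0.66, array([0.419, 0.151, 0.209])), (0.51, array([0.548, 0.372, 0.213])), (0.49, array([0.499, 0.223, 0.21 ]))]
post_40 [(0.86, array([0.449, 0.301, 0.212])), (0.66, array([0.419, 0.151, 0.209])), (0.51, array([0.548, 0.372, 0.213])), (0.49, array([0.499, 0.223, 0.21 ]))]
rack [(0.65, array([ 0.421, -0.206,  0.211]))]
red_stop [(0.55, array([ 0.366, -0.331,  0.227]))]
olive_jar [(0.79, array([0.468, 0.454, 0.21 ]))]
blue_tile [(0.76, array([0.531, 0.059, 0.211])), (0.7, array([ 0.418, -0.203,  0.21 ]))]
ware_board []
top [0.37593785 0.06083472 1.34042908]
post_94 [(0.69, array([0.452, 0.299, 0.208])), (0.68, array([0.546, 0.374, 0.214])), (0.56, array([0.5  , 0.226, 0.212]))]
post_76 [(0.69, array([0.452, 0.299, 0.208])), (0.68, array([0.546, 0.374, 0.214])), (0.56, array([0.5  , 0.226, 0.212]))]
post_58 [(0.69, array([0.452, 0.299, 0.208])), (0.68, array([0.546, 0.374, 0.214])), (0.56, array([0.5  , 0.226, 0.212]))]
post_40 [(0.69, array([0.452, 0.299, 0.208])), (0.68, array([0.546, 0.374, 0.214])), (0.56, array([0.5  , 0.226, 0.212]))]
rack [(0.85, array([ 0.425, -0.204,  0.214]))]
red_stop [(0.64, array([ 0.366, -0.337,  0.228]))]
olive_jar [(0.93, array([0.474, 0.453, 0.211]))]
blue_tile [(0.83, array([0.536, 0.059, 0.209]))]
ware_board []
1.0 [0.27204293 0.59033372 0.21461162] [[-9.08191525e-01  4.18554838e-01  3.44590562e-05]
 [ 4.18554839e-01  9.08191525e-01  3.10501161e-05]
 [-1.82992464e-05  4.26224570e-05 -9.99999999e-01]] 0.09154679406424039
```

View pics/scene0.png

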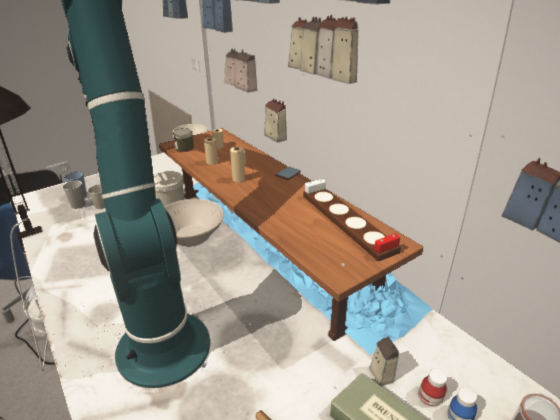

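View pics/top0.png

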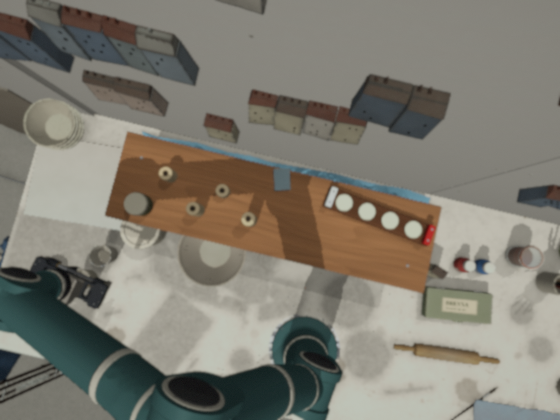

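The scene view shows the rack with its red stop near (387,243) and its white stop near (315,187), with the marks between them. The top view shows posts at (166,173), (222,190), (194,209) and (248,219), the jar at (136,204), the tile at (283,179), and marks from (344,203) to (413,229). Next I measure the marks and post heights precisely.

```bash
python3 - <<'E'
from h import *
im=snap("top","t1"); sc=snap("scene","s1")
def blobs(im,cam,x0,x1,y0,y1):
    g=im[y0:y1,x0:x1].min(2); n,l,st,c=cv2.connectedComponentsWithStats((g>135).astype(np.uint8))
    for k in range(1,n):
        if st[k,4]>40: print(cam,st[k],c[k]+[x0,y0],np.round(pix(cam,c[k]+[x0,y0],.228),4))
blobs(im,"top",320,440,180,250); blobs(sc,"scene",300,410,170,260)
for c,uvs in(("top",[(111,218),(127,134),(440,207),(422,291)]),):
    for uv in uvs: print("board",np.round(pix(c,uv,.21),3))
a=cv2.resize(im[150:240,110:270,::-1],None,fx=5,fy=5,interpolation=cv2.INTER_CUBIC)
b=cv2.resize(sc[110:200,160:320,::-1],None,fx=5,fy=5,interpolation=cv2.INTER_CUBIC)
cv2.imwrite("pics/a.png",a);cv2.imwrite("pics/b.png",b)
E
```

```text
top [  6   7  12  20 133] [331.15789474 196.42857143] [ 0.4794 -0.0779  0.228 ]
top [ 16  15  16  16 211] [343.70616114 202.30331754] [ 0.4621 -0.1123  0.228 ]
top [104  14  16  12 115] [433.04347826 198.92173913] [ 0.4655 -0.3604  0.228 ]
top [ 39  23  16  17 214] [366.54205607 211.18224299] [ 0.4358 -0.1748  0.228 ]
top [ 62  32  16  17 216] [389.57407407 220.18981481] [ 0.4093 -0.2376  0.228 ]
top [115  38   5  29  91] [437.59340659 234.81318681] [ 0.3658 -0.3679  0.228 ]
top [ 85  41  17  17 218] [412.85321101 229.15137615] [ 0.383  -0.3007  0.228 ]
scene [   1    0  109   68 4001] [370.06823294 192.1932017 ] [ 0.5506 -0.1929  0.228 ]
scene [ 15  22  18  10 142] [323.3028169  196.30985915] [ 0.4589 -0.1105  0.228 ]
scene [ 29  34  20  10 161] [338.56521739 208.56521739] [ 0.4327 -0.1731  0.228 ]
scene [ 46  47  20  12 191] [355.52879581 222.38743455] [ 0.4058 -0.2365  0.228 ]
scene [ 64  62  21  12 171] [372.39181287 236.63157895] [ 0.3799 -0.2942  0.228 ]
board [0.435 0.54  0.21 ]
board [0.674 0.496 0.21 ]
board [ 0.444 -0.386  0.21 ]
board [ 0.211 -0.323  0.21 ]
```

View pics/a.png

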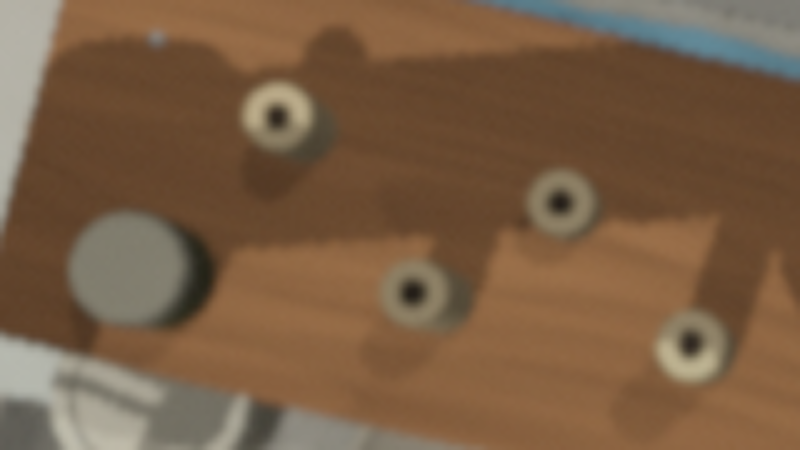

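View pics/b.png

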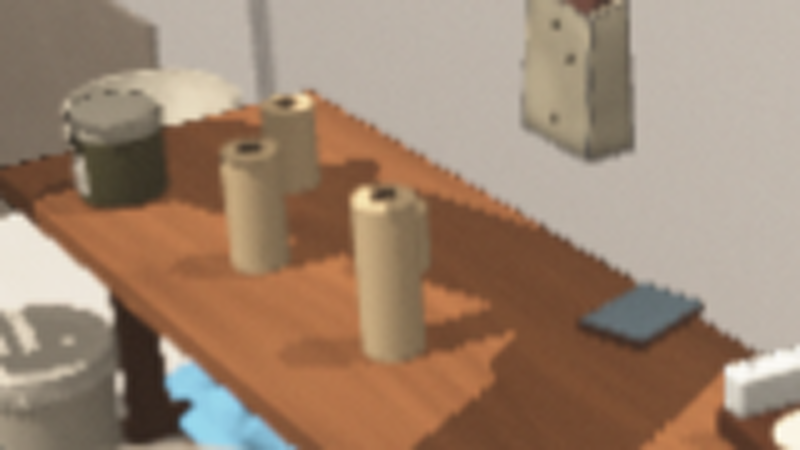

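```bash
python3 - <<'E'
from h import *
def ray(cam,uv):
    a=pix(cam,uv,.0);b=pix(cam,uv,.5);return b,(a-b)/np.linalg.norm(a-b)
def tri(u,v):
    p,d=ray("top",u);q,e=ray("scene",v)
    s=np.linalg.lstsq(np.c_[d,-e],q-p,rcond=None)[0];x,y=p+s[0]*d,q+s[1]*e
    return np.round((x+y)/2,4),round(np.linalg.norm(x-y),4)
f=lambda o,u:(o[0]+(u[0]-2)/5,o[1]+(u[1]-2)/5)
for n,a,b in(("A",(690,343),(383,193)),("B",(413,292),(250,147)),("C",(277,118),(287,101))):
    print(n,tri(f((110,150),a),f((160,110),b)))
for z in(.25,.268,.286,.304): print("D",z,np.round(pix("top",f((110,150),(560,203)),z),4))
n=np.array([.967,-.253,0])
def wall(cam,uv,k):
    p,d=ray(cam,uv);return np.round(p+d*(k-p@n)/(d@n),3)
for uv in((264,135),(285,138),(267,102),(290,67),(355,80),(345,15),(508,205),(520,165),(560,250),(370,150)): print(uv,wall("scene",uv,.557))
E
```

```text
A (array([0.4197, 0.1509, 0.3048]), np.float64(0.0037))
B (array([0.4511, 0.2976, 0.286 ]), np.float64(0.0033))
C (array([0.5483, 0.3732, 0.2685]), np.float64(0.0024))
D 0.25 [0.5017 0.2239 0.25  ]
D 0.268 [0.4996 0.2212 0.268 ]
D 0.286 [0.4976 0.2185 0.286 ]
D 0.304 [0.4955 0.2159 0.304 ]
(264, 135) [0.642 0.252 0.249]
(285, 138) [0.612 0.139 0.276]
(267, 102) [0.636 0.229 0.366]
(290, 67) [0.605 0.112 0.494]
(355, 80) [ 0.542 -0.13   0.507]
(345, 15) [ 0.553 -0.088  0.645]
(508, 205) [ 0.438 -0.526  0.366]
(520, 165) [ 0.438 -0.526  0.447]
(560, 250) [ 0.411 -0.63   0.329]
(370, 150) [ 0.525 -0.194  0.354]
```

The post tops triangulate to about 94, 76 and 58 mm above the board. So A (0.420, 0.151) is post_94, B (0.450, 0.299) is post_76, C (0.548, 0.373) is post_58, and D (0.501, 0.224), hidden in the scene view, must be post_40. Next I lift and turn so the fingers close across the rack.

arm_command(
  steps=[
    [[0,0,-0.037],5.87,0.07],
    [[0,0,-0.037],5.87,0.07],
    [[0,0,-0.037],5.87,0.07],
    [[0,0,-0.037],5.87,0.07],
    [[0,0,-0.037],5.87,0.07],
  ],
)

```text
clock: 1.52
tool_pos: [0.2719, 0.59, 0.4016]
ee_rot: [[-0.582, 0.813, 0.0], [0.813, 0.582, 0.0], [0.0, 0.0, -1.0]]
wrist_force: [-0.3, 1.0, -0.7]
gripper_width: 0.0699
gripper_force: 0.0
```

arm_command(
  steps=[
    [[0,0,0],5.87,0.07],
    [[0,0,0],5.87,0.07],
    [[0,0,0],5.87,0.07],
    [[0,0,0],5.87,0.07],
    [[0,0,0],5.87,0.07],
  ],
)

```text
clock: 1.93
tool_pos: [0.272, 0.5903, 0.3997]
ee_rot: [[-0.109, 0.994, 0.0], [0.994, 0.109, 0.0], [0.0, 0.0, -1.0]]
wrist_force: [-0.5, 0.6, 0.1]
gripper_width: 0.0701
gripper_force: 0.0
```

arm_command(
  steps=[
    [[0,0,0],5.87,0.07],
    [[0,0,0],5.87,0.07],
    [[0,0,0],5.87,0.07],
    [[0,0,0],5.87,0.07],
    [[0,0,0],5.87,0.07],
  ],
)

```text
clock: 2.35
tool_pos: [0.272, 0.5903, 0.3996]
ee_rot: [[0.392, 0.92, -0.0], [0.92, -0.392, -0.0], [-0.0, -0.0, -1.0]]
wrist_force: [-0.3, 0.7, -0.1]
gripper_width: 0.0701
gripper_force: 0.0
```

arm_command(
  steps=[
    [[-0.0232,0.0204,0],0,0.07],
    [[-0.0232,0.0204,0],0,0.07],
    [[-0.0232,0.0204,0],0,0.07],
    [[-0.0232,0.0204,0],0,0.07],
    [[-0.0232,0.0204,0],0,0.07],
  ],
)

```text
clock: 2.77
tool_pos: [0.3214, 0.4424, 0.3996]
ee_rot: [[0.387, 0.922, 0.0], [0.922, -0.387, 0.0], [0.0, -0.0, -1.0]]
wrist_force: [-0.4, -0.4, 0.2]
gripper_width: 0.0702
gripper_force: 0.0
```

arm_command(
  steps=[
    [[-0.0232,0.0204,0],0,0.07],
    [[-0.0232,0.0204,0],0,0.07],
    [[-0.0232,0.0204,0],0,0.07],
    [[-0.0232,0.0204,0],0,0.07],
    [[-0.0232,0.0204,0],0,0.07],
  ],
)

```text
clock: 3.18
tool_pos: [0.3705, 0.2958, 0.3998]
ee_rot: [[0.387, 0.922, 0.0], [0.922, -0.387, 0.001], [0.001, -0.0, -1.0]]
wrist_force: [1.1, 0.1, -0.7]
gripper_width: 0.07
gripper_force: 0.0
```

arm_command(
  steps=[
    [[-0.0232,0.0204,0],0,0.07],
    [[-0.0232,0.0204,0],0,0.07],
    [[-0.0232,0.0204,0],0,0.07],
    [[-0.0232,0.0204,0],0,0.07],
    [[-0.0232,0.0204,0],0,0.07],
  ],
)

```text
clock: 3.6
tool_pos: [0.4195, 0.1494, 0.3999]
ee_rot: [[0.387, 0.922, 0.0], [0.922, -0.387, 0.001], [0.001, 0.0, -1.0]]
wrist_force: [1.0, 0.3, 0.6]
gripper_width: 0.07
gripper_force: 0.0
```

arm_command(
  steps=[
    [[0,0,0],0,0.07],
    [[0,0,0],0,0.07],
    [[0,0,0],0,0.07],
    [[0,0,0],0,0.07],
    [[0,0,0],0,0.07],
  ],
)

```text
clock: 4.02
tool_pos: [0.4189, 0.1521, 0.3995]
ee_rot: [[0.385, 0.923, -0.0], [0.923, -0.385, -0.0], [-0.0, -0.0, -1.0]]
wrist_force: [0.8, -0.2, -0.0]
gripper_width: 0.0702
gripper_force: 0.0
```

arm_command(
  steps=[
    [[0,0.001,0.035],0,0.07],
    [[0,0,0.035],0,0.07],
    [[0,0,0.035],0,0.07],
    [[0,0,0.0345],0,0.07],
    [[0,0,0],0,0.07],
  ],
)

```text
clock: 4.43
tool_pos: [0.4162, 0.1497, 0.2548]
ee_rot: [[0.386, 0.922, -0.009], [0.922, -0.386, -0.007], [-0.01, -0.006, -1.0]]
wrist_force: [-0.1, -0.9, -0.9]
gripper_width: 0.0699
gripper_force: 0.0
```

arm_command(
  steps=[
    [[0,0,0],0,0.03],
    [[0,0,0],0,0.03],
    [[0,0,0],0,0.03],
    [[0,0,0],0,0.03],
    [[0,0,0],0,0.03],
  ],
)

```text
clock: 4.85
tool_pos: [0.421, 0.1511, 0.2615]
ee_rot: [[0.387, 0.922, 0.002], [0.922, -0.387, 0.002], [0.002, 0.001, -1.0]]
wrist_force: [-0.5, 0.9, -0.1]
gripper_width: 0.0388
gripper_force: 0.3
```

arm_command(
  steps=[
    [[0,0,0],0,0.03],
    [[0,0,-0.02],0,0.03],
    [[0,0,-0.04],0,0.03],
    [[0,0,-0.04],0,0.03],
    [[0,0,-0.04],0,0.03],
  ],
)

```text
clock: 5.27
tool_pos: [0.4197, 0.15, 0.4018]
ee_rot: [[0.388, 0.922, -0.001], [0.922, -0.388, -0.0], [-0.0, -0.0, -1.0]]
wrist_force: [1.1, 1.4, -2.4]
gripper_width: 0.0358
gripper_force: 29.9
```

arm_command(
  steps=[
    [[-0.0287,0.0093,0],0,0.03],
    [[-0.0287,0.0093,0],0,0.03],
    [[-0.0287,0.0093,0],0,0.03],
    [[-0.0287,0.0093,0],0,0.03],
    [[-0.0287,0.0093,0],0,0.03],
  ],
)

```text
clock: 5.68
tool_pos: [0.407, -0.0014, 0.4001]
ee_rot: [[0.387, 0.922, 0.0], [0.922, -0.387, 0.001], [0.001, -0.0, -1.0]]
wrist_force: [0.5, 0.9, -2.6]
gripper_width: 0.0355
gripper_force: 29.9
```

arm_command(
  steps=[
    [[-0.0287,0.0093,0],0,0.03],
    [[-0.0287,0.0093,0],0,0.03],
    [[-0.0287,0.0093,0],0,0.03],
    [[-0.0287,0.0093,0],0,0.03],
    [[-0.0287,0.0093,0],0,0.03],
  ],
)

```text
clock: 6.1
tool_pos: [0.3941, -0.1518, 0.4001]
ee_rot: [[0.388, 0.922, 0.0], [0.922, -0.388, 0.001], [0.001, 0.0, -1.0]]
wrist_force: [1.0, -0.0, -1.5]
gripper_width: 0.0356
gripper_force: 29.9
```

arm_command(
  steps=[
    [[-0.0287,0.0093,0],0,0.03],
    [[-0.0287,0.0093,0],0,0.03],
    [[-0.0287,0.0093,0],0,0.03],
    [[-0.0287,0.0093,0],0,0.03],
    [[-0.0287,0.0093,0],0,0.03],
  ],
)

```text
clock: 6.52
tool_pos: [0.3811, -0.3022, 0.4001]
ee_rot: [[0.388, 0.922, 0.002], [0.922, -0.388, 0.002], [0.003, 0.001, -1.0]]
wrist_force: [1.0, -0.8, -4.4]
gripper_width: 0.0356
gripper_force: 29.9
```

arm_command(
  steps=[
    [[0,0,0.015],0,0.03],
    [[0,0,0.015],0,0.03],
    [[0,0,0],0,0.03],
    [[0,0,0],0,0.03],
    [[0,0,0],0,0.03],
  ],
)

```text
clock: 6.93
tool_pos: [0.3827, -0.2999, 0.3707]
ee_rot: [[0.386, 0.923, 0.001], [0.923, -0.386, 0.001], [0.001, 0.001, -1.0]]
wrist_force: [0.2, 0.1, -1.5]
gripper_width: 0.0356
gripper_force: 29.9
```

```bash
python3 - <<'E'
from h import *
s=read_state();print(s["tool_pos"],s["ee_rot"][:,1] if hasattr(s["ee_rot"],"shape") else s["ee_rot"],s["gripper_width"],s["q"])
sc=snap("scene","s2")
b=cv2.resize(sc[130:270,290:430,::-1],None,fx=4,fy=4,interpolation=cv2.INTER_CUBIC)
cv2.imwrite("pics/b2.png",b)
E
```

```text
[ 0.38269563 -0.29991214  0.37068712] [ 9.22555155e-01 -3.85864379e-01  8.16661512e-04] 0.035637274959982514 [-0.98504243 -0.13351692  1.5297325   1.83733715  0.13697317  1.31143513
  0.11293182]
```

View pics/b2.png

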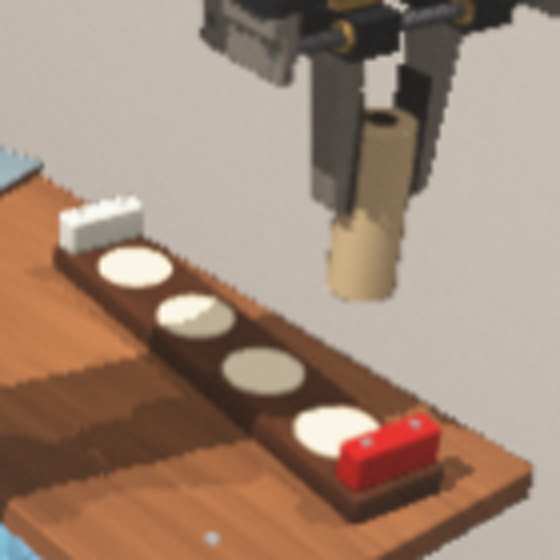

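The crop shows post_94 held upright above the red-end mark at about (337,430) in the crop. The white stop is at the far end and all four marks are clear. Lowering it.

arm_command(
  steps=[
    [[0,-0.001,0.03],0,0.03],
    [[0,0,0.03],0,0.03],
    [[0,0,0.02],0,0.03],
    [[0,0,0.007],0,0.03],
    [[0,0,0],0,0.03],
  ],
)

```text
clock: 7.4
tool_pos: [0.3706, -0.292, 0.2892]
ee_rot: [[0.387, 0.922, 0.008], [0.922, -0.387, -0.006], [-0.002, 0.01, -1.0]]
wrist_force: [-0.4, -0.7, -0.6]
gripper_width: 0.0351
gripper_force: 29.9
```

arm_command(
  steps=[
    [[0,0,0],0,0.03],
    [[0,0,0],0,0.03],
    [[0,0,0.002],0,0.03],
    [[0,0,0.001],0,0.03],
    [[0,0,0],0,0.03],
  ],
)

```text
clock: 7.82
tool_pos: [0.3706, -0.2918, 0.2872]
ee_rot: [[0.388, 0.922, 0.01], [0.922, -0.388, -0.007], [-0.003, 0.012, -1.0]]
wrist_force: [-0.1, -0.1, -1.3]
gripper_width: 0.0356
gripper_force: 29.9
```

```bash
python3 - <<'E'
from h import *
s=read_state();print(s["tool_pos"],s["wrist_force"],s["q"])
E
```

```text
[ 0.37063702 -0.29178171  0.28718016] [-0.14090494 -0.13255774 -1.34969008] [-1.1010302  -0.30669547  1.54505122  1.99978343  0.33840399  1.15913891
 -0.09140933]
```

Position drifted about 13 mm during the descent because joints 2 and 3 reached their range ends: the elbow has swung round. I fit a kinematic model to see how to unwind it before placing.

```bash
cat > kin.py <<'E'
import numpy as np, itertools
from scipy.spatial.transform import Rotation as Ro
from scipy.optimize import least_squares
def rots(q,s):
    R=np.eye(3);out=[]
    for i,a in enumerate("zyzyzyz"):
        R=R@Ro.from_euler(a,s[i]*q[i]).as_matrix();out.append(R)
    return out
E
cat > data.py <<'E'
import numpy as np
D=[([-1.182,.468,-.012,1.603,.006,1.071,-.056],[.27204,.59033,.21461],[[-.90819,.418555,0],[.418555,.90819,0],[0,0,-1]]),
([-.98504243,-.13351692,1.5297325,1.83733715,.13697317,1.31143513,.11293182],[.38269563,-.29991214,.37068712],[[.386,.92255,.001],[.923,-.38586,.001],[.001,.0008,-1]]),
([-1.1010302,-.30669547,1.54505122,1.99978343,.33840399,1.15913891,-.09140933],[.37063702,-.29178171,.28718016],[[.388,.922,.01],[.922,-.388,-.007],[-.003,.012,-1]])]
E
python3 - <<'E'
from kin import *; from data import D
best=[]
for s in itertools.product([1,-1],repeat=7):
    R=[rots(q,s)[-1] for q,_,_ in D]
    M=sum(r.T@np.array(o) for r,(_,_,o) in zip(R,D))
    U,S,V=np.linalg.svd(M);T=U@np.diag([1,1,np.linalg.det(U@V)])@V
    e=max(np.abs(r@T-np.array(o)).max() for r,(_,_,o) in zip(R,D)); best.append((e,s,T.round(3).tolist()))
best.sort(key=lambda b:b[0])
for b in best[:4]: print(b)
s=best[0][1]
# position: d*z + R2*(ax,0,l1) + R4*(bx,0,l2) + R6*(cx,0,l3)
A=[];y=[]
for q,p,_ in D:
    r=rots(q,s);A.append(np.c_[[0,0,1],r[1][:,2],r[2][:,0],r[3][:,2],r[3][:,0],r[5][:,2],r[5][:,0]]);y+=list(p)
A=np.vstack(A);x,res,rk,sv=np.linalg.lstsq(A,np.array(y),rcond=None);print(x.round(4),rk,sv.round(3),(A@x-y).round(4))
E
```

```text
(np.float64(0.0005536612577298206), (-1, 1, -1, 1, -1, 1, -1), [[-0.0, -1.0, -0.0], [1.0, -0.0, 0.0], [-0.0, -0.0, 1.0]])
(np.float64(0.015595515628466674), (-1, -1, -1, -1, -1, -1, -1), [[-0.0, -1.0, -0.008], [1.0, -0.0, -0.001], [0.001, -0.008, 1.0]])
(np.float64(0.12916633260927762), (1, 1, -1, 1, -1, 1, 1), [[0.834, 0.552, 0.006], [-0.552, 0.834, 0.005], [-0.002, -0.007, 1.0]])
(np.float64(0.1291764868593811), (1, -1, -1, -1, -1, -1, 1), [[0.834, 0.552, -0.002], [-0.552, 0.834, 0.003], [0.003, -0.001, 1.0]])
[-2.9326  0.3404  0.0398  0.3908 -0.2126 -2.8623 -0.014 ] 7 [3.432e+00 2.983e+00 4.510e-01 2.860e-01 1.700e-01 8.800e-02 3.000e-03] [-0.0307  0.0122 -0.0001 -0.0019 -0.0027  0.0001  0.0005  0.0008 -0.    ]
```

arm_command(
  steps=[
    [[0,0,-0.035],0,0.03],
    [[0,0,-0.035],0,0.03],
    [[0,0,-0.035],0,0.03],
    [[0,0,-0.01],0,0.03],
    [[0,0,0],0,0.03],
  ],
)

```text
clock: 8.23
tool_pos: [0.3706, -0.2917, 0.404]
ee_rot: [[0.388, 0.921, 0.013], [0.922, -0.388, -0.009], [-0.004, 0.016, -1.0]]
wrist_force: [-0.9, 0.7, -2.2]
gripper_width: 0.0356
gripper_force: 29.9
```

```bash
cat > log.py <<'E'
from cell import read_state; import json
s=read_state(); r=[list(map(float,s["q"])),list(map(float,s["tool_pos"])),[list(map(float,x)) for x in s["ee_rot"]]]
open("log.jsonl","a").write(json.dumps(r)+"\n"); print([round(x,3) for x in r[0]],[round(x,4) for x in r[1]],s["clock"])
E
python3 log.py
```

```text
[-0.853, -0.274, 1.254, 1.817, 0.268, 1.402, -0.051] [0.3706, -0.2917, 0.404] 8.2333
```

arm_command(
  steps=[
    [[0.0287,-0.0093,0],0,0.03],
    [[0.0287,-0.0093,0],0,0.03],
    [[0.0287,-0.0093,0],0,0.03],
    [[0.0287,-0.0093,0],0,0.03],
    [[0.0287,-0.0093,0],0,0.03],
  ],
)

```text
clock: 8.65
tool_pos: [0.3811, -0.1391, 0.3991]
ee_rot: [[0.388, 0.922, 0.007], [0.922, -0.388, -0.007], [-0.004, 0.009, -1.0]]
wrist_force: [0.0, 0.5, -1.5]
gripper_width: 0.0354
gripper_force: 29.9
```

```bash
python3 log.py
```

```text
[-0.727, -0.276, 0.815, 1.93, 0.209, 1.4, -0.364] [0.3811, -0.1391, 0.3991] 8.65
```

arm_command(
  steps=[
    [[0.0287,-0.0093,0],0,0.03],
    [[0.0287,-0.0093,0],0,0.03],
    [[0.0287,-0.0093,0],0,0.03],
    [[0.0287,-0.0093,0],0,0.03],
    [[0.0287,-0.0093,0],0,0.03],
  ],
)

```text
clock: 9.07
tool_pos: [0.3939, 0.0109, 0.3982]
ee_rot: [[0.388, 0.922, 0.007], [0.922, -0.388, -0.008], [-0.004, 0.009, -1.0]]
wrist_force: [0.5, -0.4, -1.4]
gripper_width: 0.0353
gripper_force: 29.9
```

```bash
python3 log.py
```

```text
[-0.813, -0.223, 0.583, 1.94, 0.133, 1.385, -0.664] [0.3939, 0.0109, 0.3982] 9.0667
```

arm_command(
  steps=[
    [[0,0,0],5,0.03],
    [[0,0,0],5,0.03],
    [[0,0,0],5,0.03],
    [[0,0,0],5,0.03],
    [[0,0,0],5,0.03],
  ],
)

```text
clock: 9.48
tool_pos: [0.3941, 0.0096, 0.3981]
ee_rot: [[0.744, 0.669, 0.007], [0.669, -0.744, -0.008], [-0.0, 0.011, -1.0]]
wrist_force: [-0.2, 0.5, -1.6]
gripper_width: 0.0355
gripper_force: 29.9
```

```bash
python3 log.py
```

```text
[-0.742, -0.209, 0.53, 1.938, 0.117, 1.381, -1.082] [0.3941, 0.0096, 0.3981] 9.4833
```

arm_command(
  steps=[
    [[0,0,0],-5,0.03],
    [[0,0,0],-5,0.03],
    [[0,0,0],-5,0.03],
    [[0,0,0],-5,0.03],
    [[0,0,0],-5,0.03],
  ],
)

```text
clock: 9.9
tool_pos: [0.394, 0.0095, 0.3981]
ee_rot: [[0.384, 0.923, 0.007], [0.923, -0.384, -0.008], [-0.005, 0.009, -1.0]]
wrist_force: [-0.9, 0.1, -2.0]
gripper_width: 0.0357
gripper_force: 29.9
```

```bash
python3 log.py
```

```text
[-0.809, -0.222, 0.583, 1.94, 0.133, 1.385, -0.656] [0.394, 0.0095, 0.3981] 9.9
```

arm_command(
  steps=[
    [[0,0,0],0,0.03],
    [[0,0,0],0,0.03],
    [[0,0,0],0,0.03],
    [[0,0,0],0,0.03],
    [[0,0,0],0,0.03],
  ],
)

```text
clock: 10.32
tool_pos: [0.3948, 0.0098, 0.3997]
ee_rot: [[0.388, 0.921, 0.009], [0.921, -0.388, -0.008], [-0.003, 0.011, -1.0]]
wrist_force: [0.2, 0.2, -1.2]
gripper_width: 0.0363
gripper_force: 29.9
```

```bash
python3 log.py
```

```text
[-0.807, -0.222, 0.58, 1.937, 0.133, 1.386, -0.661] [0.3948, 0.0098, 0.3997] 10.3167
```

```bash
cat > fit.py <<'E'
from kin import *; from data import D
import json
S=(-1,1,-1,1,-1,1,-1); T=np.array([[0,-1,0],[1,0,0],[0,0,1.]])
D=list(D)+[tuple(json.loads(l)) for l in open("log.jsonl")]
def cols(q):
    r=rots(q,S); return np.c_[[0,0,1],r[1][:,2],r[1][:,0],r[1][:,1],r[3][:,2],r[3][:,0],r[3][:,1],r[5][:,2],r[5][:,0],r[5][:,1]]
A=np.vstack([cols(q) for q,_,_ in D]);y=np.concatenate([p for _,p,_ in D])
lam=2e-4; X=np.linalg.solve(A.T@A+lam**2*np.eye(10),A.T@y)
def fk(q): return cols(q)@X, rots(q,S)[-1]@T
def jac(q,h=1e-6):
    p,R=fk(q);J=np.zeros((6,7))
    for i in range(7):
        k=np.array(q,float);k[i]+=h;p2,R2=fk(k);J[:3,i]=(p2-p)/h;J[3:,i]=Ro.from_matrix(R2@R.T).as_rotvec()/h
    return J
if __name__=="__main__":
    print(X.round(3),np.abs(A@X-y).max()); 
    np.set_printoptions(suppress=True,precision=3)
    # simulate pinv from the start
    q=np.array(D[0][0]);
    def go(q,dp,w,n,W=np.eye(7)):
        for _ in range(n):
            p,R=fk(q); J=jac(q); q=q+W@J.T@np.linalg.solve(J@W@J.T+1e-8*np.eye(6),np.r_[dp,w])/n
        return q
    q=go(q,[0,0,.185],[0,0,-1.537],60);print(q)
    q=go(q,[.148,-.4385,0],[0,0,0],60);print(q,fk(q)[0])
    q=go(q,[-.038,-.451,0],[0,0,0],60);print(q,fk(q)[0],fk(q)[1][:,1])
E
python3 fit.py
```

```text
[ 0.299  0.52   0.    -0.029  0.472 -0.    -0.005  0.323 -0.001  0.   ] 0.00010494424189827489
[-1.396  0.353  0.288  1.37  -0.1    1.431 -1.508]
[-1.034 -0.087  0.578  1.849  0.046  1.367 -0.863] [0.416 0.151 0.398]
[-0.943 -0.268  1.364  1.802  0.266  1.406 -0.028] [ 0.374 -0.3    0.398] [ 0.922 -0.386 -0.004]
```

```bash
cat > sim.py <<'E'
import numpy as np
from fit import X,D
SG=np.array([-1,1,-1,1,-1,1,-1.])
LO=np.array([-2.53,-.31,-1.57,.28,-1.29,.15,-2.92]);HI=np.array([2.53,2.02,1.55,2.44,4.43,1.84,2.92])
def kin(q):
    R=np.eye(3);ax=[];pos=[];p=np.array([0,0,X[0]]);a=SG*q
    for i in range(7):
        c,s=np.cos(a[i]),np.sin(a[i])
        ax.append(SG[i]*R[:,2 if i%2==0 else 1]);pos.append(p)
        R=R@(np.array([[c,-s,0],[s,c,0],[0,0,1]]) if i%2==0 else np.array([[c,0,s],[0,1,0],[-s,0,c]]))
        k={1:(1,2,3),3:(4,5,6),5:(7,8,9)}.get(i)
        if k: p=p+R@np.array([X[k[1]],X[k[2]],X[k[0]]])
    J=np.vstack([np.array([np.cross(z,p-o) for z,o in zip(ax,pos)]).T,np.array(ax).T])
    y=np.array([-R[0,0],-R[1,0]]) # tool y = -col0
    return p,np.arctan2(y[1],y[0]),R[:,2],J
def go(q,tp,tyaw,n=12,wyaw=None):
    """straight line to tp, yaw of tool y to tyaw; pinv, tool down; returns q, min margin"""
    p0,y0,_,_=kin(q);m=9;dy=tyaw-y0 if wyaw is None else wyaw
    for k in range(1,n+1):
        p,y,z,J=kin(q)
        ty=y0+dy*k/n; ey=(ty-y+np.pi)%(2*np.pi)-np.pi
        w=np.cross(z,[0,0,-1]);w[2]=ey
        q=q+J.T@np.linalg.solve(J@J.T+1e-6*np.eye(6),np.r_[p0+(np.array(tp)-p0)*k/n-p,w])
        m=min(m,(q-LO).min(),(HI-q).min())
    return q,m
E
python3 - <<'E'
from sim import *
np.set_printoptions(suppress=True,precision=3)
L=D[3:]
for a,b in zip(L[:-1],L[1:]):
    q=np.array(a[0]);R=np.array(b[2]);print(go(q,b[1],np.arctan2(R[1,1],R[0,1])), np.round(b[0],3))
E
cat > search.py <<'E'
from sim import *
import sys
rng=np.random.default_rng(int(sys.argv[1])); n=np.array([.967,-.253]);YAW=-np.arctan2(.386,.9225)
q0=np.array(D[-1][0]);p0=kin(q0)[0]
def rp():
    while 1:
        p=np.r_[rng.uniform(-.35,.62),rng.uniform(-.6,.6),rng.uniform(.40,.7)];r=np.hypot(*p[:2])
        if p[:2]@n<.44 and r>.33 and r<.8 and abs(np.arctan2(p[1],p[0]))<1.9: return p
best=(-9,)
import time;t=time.time()
while time.time()-t<200:
    k=rng.integers(1,4);ws=[(rp(),rng.uniform(-2.5,2.5)) for _ in range(k)];q=q0;ok=9;y=0
    for p,w in ws:
        a=kin(q)[0];
        if np.linalg.norm((a+p)[:2]/2)<.3: ok=-1;break
        q,m=go(q,p,0,wyaw=w);y+=w;ok=min(ok,m)
        if ok<.08:break
    if ok<.08: continue
    for half in(0,np.pi,-np.pi):
        r,m=go(q,p0,0,wyaw=half-y);mm=min(ok,m)
        if mm<.08: continue
        r1,m=go(r,[.382,-.2996,.40],0,wyaw=0);mm=min(mm,m)
        r2,m=go(r1,[.382,-.2996,.27],0,wyaw=0,n=6);mm=min(mm,m)
        r3,m=go(r,[.46,-.111,.25],0,wyaw=0);mm=min(mm,m)
        r4,m=go(r,[.54,.37,.25],0,wyaw=0);mm=min(mm,m)
        if mm>best[0]: best=(mm,ws,half,r,r2,r4)
np.set_printoptions(suppress=True,precision=3);print(best)
E
for i in 1 2 3 4; do python3 search.py $i & done; wait
```

```text
(array([-0.8  , -0.297,  0.869,  1.927,  0.229,  1.414, -0.387]), np.float64(0.012324662700934241)) [-0.727 -0.276  0.815  1.93   0.209  1.4   -0.364]
(array([-0.817, -0.22 ,  0.594,  1.938,  0.124,  1.389, -0.655]), np.float64(0.04003139661152799)) [-0.813 -0.223  0.583  1.94   0.133  1.385 -0.664]
(array([-0.743, -0.206,  0.539,  1.935,  0.107,  1.385, -1.072]), np.float64(0.09252585761718762)) [-0.742 -0.209  0.53   1.938  0.117  1.381 -1.082]
(array([-0.811, -0.219,  0.592,  1.937,  0.124,  1.389, -0.646]), np.float64(0.09092489615934779)) [-0.809 -0.222  0.583  1.94   0.133  1.385 -0.656]
(array([-0.809, -0.217,  0.591,  1.933,  0.122,  1.392, -0.65 ]), np.float64(0.09137332494867711)) [-0.807 -0.222  0.58   1.937  0.133  1.386 -0.661]
(np.float64(0.12077356732548278), [(array([0.486, 0.493, 0.511]), 1.1800332969209397), (array([0.359, 0.461, 0.525]), 2.2380105915543416)], 0, array([-0.483, -0.17 ,  0.323,  1.923,  0.055,  1.381, -0.572]), array([-0.172,  0.137,  0.857,  1.974, -0.117,  1.08 ,  0.337]), array([-0.747,  0.443,  0.13 ,  1.564, -0.062,  1.139, -1.001]))
(np.float64
[... 305 characters left out ...]
.127,  1.14 , -0.948]))
(np.float64(0.11981622906527539), [(array([0.48 , 0.429, 0.465]), 0.9458860816997925), (array([0.496, 0.338, 0.433]), 2.3361319031231425)], 0, array([-0.495, -0.169,  0.333,  1.922,  0.056,  1.38 , -0.575]), array([-0.183,  0.139,  0.87 ,  1.975, -0.119,  1.08 ,  0.34 ]), array([-0.756,  0.443,  0.142,  1.565, -0.067,  1.139, -0.997]))
(np.float64(0.1222952127578541), [(array([0.462, 0.494, 0.409]), 0.5225532046086867), (array([ 0.429, -0.071,  0.468]), 2.349428307887414)], 0, array([-0.375, -0.155,  0.232,  1.915,  0.036,  1.378, -0.551]), array([-0.06 ,  0.128,  0.727,  1.969, -0.095,  1.079,  0.309]), array([-0.673,  0.444,  0.028,  1.559, -0.014,  1.14 , -1.041]))
```

```bash
cat > s2.py <<'E'
from sim import *
import sys,time
rng=np.random.default_rng(int(sys.argv[1])); n=np.array([.967,-.253])
q0=np.array(D[-1][0]);p0=kin(q0)[0];best=[];t=time.time()
def rp():
    while 1:
        p=np.r_[rng.uniform(.2,.6),rng.uniform(-.5,.55),rng.choice([.4,.5])];r=np.hypot(*p[:2])
        if p[:2]@n<.44 and .38<r<.75: return p
while time.time()-t<150:
    a,b=rp(),rp();w=rng.uniform(-2.6,2.6);q=q0;ok=9
    for p,y in((a,0),(a,w),(b,0),(b,-w),([.40,.0,.4],0)):
        q,m=go(q,p,0,wyaw=y);ok=min(ok,m)
        if ok<.08:break
    else:
        r1,m=go(q,[.382,-.2996,.40],0,wyaw=0);ok=min(ok,m)
        r2,m=go(r1,[.382,-.2996,.27],0,wyaw=0,n=6);ok=min(ok,m)
        if ok>.08: best.append((r2[2],ok,a,b,w,q,r2))
best.sort(key=lambda x:x[0]);np.set_printoptions(suppress=True,precision=3)
for b in best[:4]:print(*b)
E
for i in 1 2 3 4; do python3 s2.py $i & done; wait
```

```text
0.37988521707996464 0.12456879496220183 [0.542 0.411 0.5  ] [ 0.381 -0.074  0.4  ] 2.5998755500644983 [-0.053 -0.123 -0.028  1.892 -0.004  1.373 -0.476] [ 0.25   0.119  0.38   1.953 -0.05   1.078  0.254]
0.4812760298286993 0.12001210276008129 [0.495 0.542 0.4  ] [ 0.379 -0.156  0.5  ] 2.045630564728143 [-0.148 -0.129  0.057  1.897  0.007  1.374 -0.491] [ 0.158  0.12   0.481  1.958 -0.062  1.078  0.268]
0.4822975923843379 0.13114464751879767 [0.497 0.491 0.4  ] [ 0.42  -0.113  0.4  ] 2.46765006740594 [-0.149 -0.129  0.058  1.897  0.008  1.374 -0.491] [ 0.157  0.12   0.482  1.958 -0.063  1.078  0.268]
0.49590375538154463 0.12885189092883784 [0.478 0.53  0.4  ] [0.412 0.049 0.4  ] 2.33632321524104 [-0.162 -0.13   0.069  1.897  0.009  1.374 -0.493] [ 0.145  0.12   0.496  1.959 -0.064  1.078  0.271]
0.4511966495583997 0.10243946478419674 [0.386 0.531 0.5  ] [ 0.384 -0.137  0.5  ] 2.5233043940998 [-0.12  -0.127  0.032  1.895  0.004  1.373 -0.487] [ 0.185  0.12   0.451  1.957 -0.059  1.078  0.263]
0.5201717351548557 0.1286560487306445 [0.508 0.504 0.5  ] [ 0.411 -0.088  0.5  ] 2.14764942083
[... 1429 characters left out ...]
9 -0.128  0.031  1.896  0.004  1.374 -0.487] [ 0.186  0.12   0.451  1.957 -0.059  1.078  0.263]
0.48528062163960634 0.11441082848369993 [0.426 0.516 0.5  ] [ 0.417 -0.051  0.5  ] 2.4773320017928993 [-0.152 -0.129  0.06   1.897  0.008  1.374 -0.491] [ 0.155  0.12   0.485  1.958 -0.063  1.078  0.269]
0.5066198582937783 0.1193292486983859 [0.43  0.525 0.4  ] [ 0.408 -0.153  0.4  ] 2.4660233990606675 [-0.172 -0.131  0.078  1.898  0.01   1.374 -0.495] [ 0.135  0.12   0.507  1.959 -0.066  1.078  0.272]
0.5087276199654549 0.12275508576844896 [0.456 0.483 0.4  ] [0.392 0.048 0.4  ] 2.309175905305127 [-0.174 -0.13   0.08   1.898  0.011  1.374 -0.495] [ 0.134  0.12   0.509  1.959 -0.066  1.078  0.272]
```

The model fits to 0.1 mm and shows a minimum-norm solver that has drifted. A loop unwinds the elbow: roll at the left, translate, then roll back over the middle.

arm_command(
  steps=[
    [[0.0326,-0.0068,0],0,0.03],
    [[0.0326,-0.0068,0],0,0.03],
    [[0.0326,-0.0068,0],0,0.03],
    [[0.0326,-0.0068,0],0,0.03],
    [[0.0326,-0.0068,0],0,0.03],
  ],
)

```text
clock: 10.73
tool_pos: [0.4268, 0.1748, 0.3989]
ee_rot: [[0.388, 0.922, 0.009], [0.922, -0.388, -0.007], [-0.003, 0.011, -1.0]]
wrist_force: [0.2, -0.2, -2.1]
gripper_width: 0.0352
gripper_force: 29.9
```

arm_command(
  steps=[
    [[0.0326,-0.0068,0],0,0.03],
    [[0.0326,-0.0068,0],0,0.03],
    [[0.0326,-0.0068,0],0,0.03],
    [[0.0326,-0.0068,0],0,0.03],
    [[0.0326,-0.0068,0],0,0.03],
  ],
)

```text
clock: 11.15
tool_pos: [0.4587, 0.3384, 0.3977]
ee_rot: [[0.388, 0.922, 0.009], [0.922, -0.388, -0.008], [-0.004, 0.011, -1.0]]
wrist_force: [-0.2, -0.1, -1.1]
gripper_width: 0.0355
gripper_force: 29.9
```

arm_command(
  steps=[
    [[0.0326,-0.0068,0],0,0.03],
    [[0.0326,-0.0068,0],0,0.03],
    [[0.0326,-0.0068,0],0,0.03],
    [[0.0326,-0.0068,0],0,0.03],
    [[0.0326,-0.0068,0],0,0.03],
  ],
)

```text
clock: 11.57
tool_pos: [0.4905, 0.5019, 0.3965]
ee_rot: [[0.388, 0.922, 0.009], [0.922, -0.388, -0.008], [-0.004, 0.011, -1.0]]
wrist_force: [0.8, 0.7, -1.0]
gripper_width: 0.0352
gripper_force: 29.9
```

arm_command(
  steps=[
    [[0,0,0],-7.05,0.03],
    [[0,0,0],-7.05,0.03],
    [[0,0,0],-7.05,0.03],
    [[0,0,0],-7.05,0.03],
    [[0,0,0],-7.05,0.03],
  ],
)

```text
clock: 11.98
tool_pos: [0.4904, 0.5003, 0.3962]
ee_rot: [[-0.221, 0.975, 0.009], [0.975, 0.221, -0.008], [-0.01, 0.007, -1.0]]
wrist_force: [-0.8, 0.5, -2.1]
gripper_width: 0.0359
gripper_force: 29.9
```

arm_command(
  steps=[
    [[0,0,0],-7.05,0.03],
    [[0,0,0],-7.05,0.03],
    [[0,0,0],-7.05,0.03],
    [[0,0,0],-7.05,0.03],
    [[0,0,0],-7.05,0.03],
  ],
)

```text
clock: 12.4
tool_pos: [0.4904, 0.5002, 0.3965]
ee_rot: [[-0.743, 0.669, 0.009], [0.669, 0.743, -0.008], [-0.012, -0.0, -1.0]]
wrist_force: [-0.7, -0.1, -2.5]
gripper_width: 0.0355
gripper_force: 29.9
```

arm_command(
  steps=[
    [[0,0,0],-7.05,0.03],
    [[0,0,0],-7.05,0.03],
    [[0,0,0],-7.05,0.03],
    [[0,0,0],-7.05,0.03],
    [[0,0,0],-7.05,0.03],
  ],
)

```text
clock: 12.82
tool_pos: [0.4905, 0.5002, 0.3964]
ee_rot: [[-0.993, 0.117, 0.009], [0.117, 0.993, -0.008], [-0.01, -0.007, -1.0]]
wrist_force: [-0.5, -0.7, -1.6]
gripper_width: 0.0359
gripper_force: 29.9
```

arm_command(
  steps=[
    [[0,0,0],-7.05,0.03],
    [[0,0,0],-7.05,0.03],
    [[0,0,0],-7.05,0.03],
    [[0,0,0],-7.05,0.03],
    [[0,0,0],-7.05,0.03],
  ],
)

```text
clock: 13.23
tool_pos: [0.4905, 0.5001, 0.3964]
ee_rot: [[-0.879, -0.477, 0.009], [-0.477, 0.879, -0.008], [-0.004, -0.011, -1.0]]
wrist_force: [-0.7, 0.3, -1.4]
gripper_width: 0.0358
gripper_force: 29.9
```

```bash
python3 log.py; tail -1 log.jsonl
```

```text
[-0.783, 0.462, -0.105, 1.208, 0.059, 1.475, 1.186] [0.4905, 0.5001, 0.3964] 13.2333
[[-0.7826065173941577, 0.4616900571285509, -0.10453776602610768, 1.2080876279099382, 0.05854913219920211, 1.4748301282000296, 1.1864088173212566], [0.49050024425360206, 0.5001479756467198, 0.39643501226307026], [[-0.8787474879175282, -0.4772090948037119, 0.008621619062312569], [-0.477272377966601, 0.8787184991839435, -0.008054590121419153], [-0.003732252502113673, -0.011192811467194506, -0.9999303932088074]]]
```

arm_command(
  steps=[
    [[0.0195,-0.0251,0],0,0.03],
    [[0.0195,-0.0251,0],0,0.03],
    [[0.0195,-0.0251,0],0,0.03],
    [[0.0195,-0.0251,0],0,0.03],
    [[0.0195,-0.0251,0],0,0.03],
  ],
)

```text
clock: 13.65
tool_pos: [0.4635, 0.342, 0.3975]
ee_rot: [[-0.882, -0.472, 0.009], [-0.472, 0.882, -0.008], [-0.004, -0.011, -1.0]]
wrist_force: [0.6, -0.7, -1.1]
gripper_width: 0.0357
gripper_force: 29.9
```

arm_command(
  steps=[
    [[0.0195,-0.0251,0],0,0.03],
    [[0.0195,-0.0251,0],0,0.03],
    [[0.0195,-0.0251,0],0,0.03],
    [[0.0195,-0.0251,0],0,0.03],
    [[0.0195,-0.0251,0],0,0.03],
  ],
)

```text
clock: 14.07
tool_pos: [0.4367, 0.1852, 0.3988]
ee_rot: [[-0.882, -0.472, 0.009], [-0.472, 0.882, -0.007], [-0.005, -0.011, -1.0]]
wrist_force: [0.1, 0.2, -0.4]
gripper_width: 0.0358
gripper_force: 29.9
```

arm_command(
  steps=[
    [[0.0195,-0.0251,0],0,0.03],
    [[0.0195,-0.0251,0],0,0.03],
    [[0.0195,-0.0251,0],0,0.03],
    [[0.0195,-0.0251,0],0,0.03],
    [[0.0195,-0.0251,0],0,0.03],
  ],
)

```text
clock: 14.48
tool_pos: [0.41, 0.0286, 0.3999]
ee_rot: [[-0.882, -0.472, 0.009], [-0.472, 0.882, -0.007], [-0.005, -0.011, -1.0]]
wrist_force: [1.1, 0.4, -1.4]
gripper_width: 0.0354
gripper_force: 29.9
```

arm_command(
  steps=[
    [[0,0,0],7.05,0.03],
    [[0,0,0],7.05,0.03],
    [[0,0,0],7.05,0.03],
    [[0,0,0],7.05,0.03],
    [[0,0,0],7.05,0.03],
  ],
)

```text
clock: 14.9
tool_pos: [0.4105, 0.03, 0.3998]
ee_rot: [[-0.992, 0.13, 0.009], [0.13, 0.992, -0.007], [-0.01, -0.006, -1.0]]
wrist_force: [-0.8, -0.2, -2.0]
gripper_width: 0.0357
gripper_force: 29.9
```

arm_command(
  steps=[
    [[0,0,0],7.05,0.03],
    [[0,0,0],7.05,0.03],
    [[0,0,0],7.05,0.03],
    [[0,0,0],7.05,0.03],
    [[0,0,0],7.05,0.03],
  ],
)

```text
clock: 15.32
tool_pos: [0.4105, 0.0301, 0.3998]
ee_rot: [[-0.735, 0.678, 0.009], [0.678, 0.735, -0.007], [-0.012, 0.001, -1.0]]
wrist_force: [0.6, 0.0, -2.2]
gripper_width: 0.0355
gripper_force: 29.9
```

arm_command(
  steps=[
    [[0,0,0],7.05,0.03],
    [[0,0,0],7.05,0.03],
    [[0,0,0],7.05,0.03],
    [[0,0,0],7.05,0.03],
    [[0,0,0],7.05,0.03],
  ],
)

```text
clock: 15.73
tool_pos: [0.4105, 0.0301, 0.3998]
ee_rot: [[-0.209, 0.978, 0.009], [0.978, 0.209, -0.007], [-0.009, 0.007, -1.0]]
wrist_force: [0.5, 0.7, -1.0]
gripper_width: 0.0356
gripper_force: 29.9
```

arm_command(
  steps=[
    [[0,0,0],7.05,0.03],
    [[0,0,0],7.05,0.03],
    [[0,0,0],7.05,0.03],
    [[0,0,0],7.05,0.03],
    [[0,0,0],7.05,0.03],
  ],
)

```text
clock: 16.15
tool_pos: [0.4105, 0.0301, 0.3998]
ee_rot: [[0.394, 0.919, 0.009], [0.919, -0.394, -0.007], [-0.003, 0.011, -1.0]]
wrist_force: [-0.1, -0.3, -1.6]
gripper_width: 0.0358
gripper_force: 29.9
```

```bash
python3 log.py
```

```text
[-0.158, -0.107, -0.003, 1.878, 0.009, 1.363, -0.568] [0.4105, 0.0301, 0.3998] 16.15
```

arm_command(
  steps=[
    [[-0.0315,0.0101,0],0,0.03],
    [[-0.0315,0.0101,0],0,0.03],
    [[-0.0315,0.0101,0],0,0.03],
    [[-0.0315,0.0101,0],0,0.03],
    [[-0.0315,0.0101,0],0,0.03],
  ],
)

```text
clock: 16.57
tool_pos: [0.3956, -0.1362, 0.4011]
ee_rot: [[0.388, 0.922, 0.01], [0.922, -0.388, -0.007], [-0.003, 0.012, -1.0]]
wrist_force: [0.9, -0.5, -0.8]
gripper_width: 0.0354
gripper_force: 29.9
```

arm_command(
  steps=[
    [[-0.0315,0.0101,0],0,0.03],
    [[-0.0315,0.0101,0],0,0.03],
    [[-0.0315,0.0101,0],0,0.03],
    [[-0.0315,0.0101,0],0,0.03],
    [[-0.0315,0.0101,0],0,0.03],
  ],
)

```text
clock: 16.98
tool_pos: [0.3811, -0.301, 0.4022]
ee_rot: [[0.388, 0.922, 0.01], [0.922, -0.388, -0.008], [-0.003, 0.012, -1.0]]
wrist_force: [1.3, -0.1, -1.9]
gripper_width: 0.0357
gripper_force: 29.9
```

arm_command(
  steps=[
    [[0,0,0],0,0.03],
    [[0,0,0.02],0,0.03],
    [[0,0,0.025],0,0.03],
    [[0,0,0.02],0,0.03],
    [[0,0,0],0,0.03],
  ],
)

```text
clock: 17.4
tool_pos: [0.3803, -0.2984, 0.3333]
ee_rot: [[0.388, 0.922, 0.003], [0.922, -0.388, -0.004], [-0.003, 0.004, -1.0]]
wrist_force: [0.1, 0.3, -2.1]
gripper_width: 0.0353
gripper_force: 29.9
```

arm_command(
  steps=[
    [[0,0,0],0,0.03],
    [[0,0,0],0,0.03],
    [[0,0,0],0,0.03],
    [[0,0,0],0,0.03],
    [[0,0,0],0,0.03],
  ],
)

```text
clock: 17.82
tool_pos: [0.3826, -0.3001, 0.3381]
ee_rot: [[0.387, 0.922, 0.011], [0.922, -0.387, -0.008], [-0.003, 0.013, -1.0]]
wrist_force: [-0.4, -0.3, -1.0]
gripper_width: 0.0351
gripper_force: 29.9
```

```bash
python3 log.py
```

```text
[0.164, 0.05, 0.455, 1.867, -0.023, 1.216, 0.228] [0.3826, -0.3001, 0.3381] 17.8167
```

arm_command(
  steps=[
    [[0,-0.001,0.02],0,0.03],
    [[0,0,0.02],0,0.03],
    [[0,0,0.012],0,0.03],
    [[0,0,0.003],0,0.03],
    [[0,0,0],0,0.03],
  ],
)

```text
clock: 18.23
tool_pos: [0.3816, -0.2997, 0.2819]
ee_rot: [[0.388, 0.922, 0.008], [0.922, -0.387, -0.007], [-0.003, 0.01, -1.0]]
wrist_force: [-0.7, 0.4, -1.3]
gripper_width: 0.0359
gripper_force: 29.9
```

arm_command(
  steps=[
    [[0,0,0.001],0,0.03],
    [[0,0,0.001],0,0.03],
    [[0,0,0.001],0,0.03],
    [[0,0,0],0,0.03],
    [[0,0,0],0,0.03],
  ],
)

```text
clock: 18.65
tool_pos: [0.382, -0.3, 0.2795]
ee_rot: [[0.387, 0.922, 0.01], [0.922, -0.387, -0.008], [-0.003, 0.012, -1.0]]
wrist_force: [0.3, -0.1, -0.7]
gripper_width: 0.0354
gripper_force: 29.9
```

arm_command(
  steps=[
    [[0,0,0],0,0.03],
    [[0,0,0],0,0.03],
    [[0,0,0],0,0.03],
    [[0,0,0],0,0.03],
    [[0,0,0],0,0.03],
  ],
)

```text
clock: 19.07
tool_pos: [0.3818, -0.2999, 0.2792]
ee_rot: [[0.387, 0.922, 0.009], [0.922, -0.387, -0.007], [-0.003, 0.012, -1.0]]
wrist_force: [0.0, -0.3, -1.9]
gripper_width: 0.0354
gripper_force: 29.9
```

arm_command(
  steps=[
    [[0,0,0.0008],0,0.03],
    [[0,0,0],0,0.07],
    [[0,0,0],0,0.07],
    [[0,0,0],0,0.07],
    [[0,0,0],0,0.07],
  ],
)

```text
clock: 19.48
tool_pos: [0.3819, -0.2999, 0.2783]
ee_rot: [[0.387, 0.922, 0.01], [0.922, -0.387, -0.007], [-0.003, 0.012, -1.0]]
wrist_force: [-0.2, -1.4, -0.5]
gripper_width: 0.0599
gripper_force: 0.0
```

arm_command(
  steps=[
    [[0,0,-0.01],0,0.07],
    [[0,0,-0.03],0,0.07],
    [[0,0,-0.04],0,0.07],
    [[0,0,-0.04],0,0.07],
    [[0,0,0],0,0.07],
  ],
)

```text
clock: 19.9
tool_pos: [0.3831, -0.3012, 0.4066]
ee_rot: [[0.388, 0.921, 0.021], [0.922, -0.388, -0.013], [-0.004, 0.025, -1.0]]
wrist_force: [0.9, -0.8, -0.5]
gripper_width: 0.0702
gripper_force: 0.0
```

arm_command(
  steps=[
    [[0.0289,-0.0084,0],0,0.07],
    [[0.0289,-0.0084,0],0,0.07],
    [[0.0289,-0.0084,0],0,0.07],
    [[0.0289,-0.0084,0],0,0.07],
    [[0.0289,-0.0084,0],0,0.07],
  ],
)

```text
clock: 20.32
tool_pos: [0.3979, -0.1482, 0.3981]
ee_rot: [[0.388, 0.922, 0.011], [0.922, -0.388, -0.008], [-0.003, 0.013, -1.0]]
wrist_force: [1.6, 0.7, -0.1]
gripper_width: 0.0702
gripper_force: 0.0
```

arm_command(
  steps=[
    [[0.0289,-0.0084,0],0,0.07],
    [[0.0289,-0.0084,0],0,0.07],
    [[0.0289,-0.0084,0],0,0.07],
    [[0.0289,-0.0084,0],0,0.07],
    [[0.0289,-0.0084,0],0,0.07],
  ],
)

```text
clock: 20.73
tool_pos: [0.4152, 0.0014, 0.3972]
ee_rot: [[0.388, 0.922, 0.011], [0.922, -0.388, -0.007], [-0.003, 0.013, -1.0]]
wrist_force: [0.6, 0.3, 0.1]
gripper_width: 0.0702
gripper_force: 0.0
```

arm_command(
  steps=[
    [[0.0289,-0.0084,0],0,0.07],
    [[0.0289,-0.0084,0],0,0.07],
    [[0.0289,-0.0084,0],0,0.07],
    [[0.0289,-0.0084,0],0,0.07],
    [[0.0289,-0.0084,0],0,0.07],
  ],
)

```text
clock: 21.15
tool_pos: [0.4325, 0.1509, 0.3962]
ee_rot: [[0.388, 0.922, 0.011], [0.922, -0.388, -0.007], [-0.002, 0.013, -1.0]]
wrist_force: [0.8, -0.5, 1.0]
gripper_width: 0.07
gripper_force: 0.0
```

arm_command(
  steps=[
    [[0.0289,-0.0084,0],0,0.07],
    [[0.0289,-0.0084,0],0,0.07],
    [[0.0289,-0.0084,0],0,0.07],
    [[0.0289,-0.0084,0],0,0.07],
    [[0.0289,-0.0084,0],0,0.07],
  ],
)

```text
clock: 21.57
tool_pos: [0.4499, 0.3003, 0.3952]
ee_rot: [[0.388, 0.922, 0.01], [0.922, -0.388, -0.007], [-0.003, 0.012, -1.0]]
wrist_force: [0.6, -0.0, -0.6]
gripper_width: 0.0702
gripper_force: 0.0
```

arm_command(
  steps=[
    [[0,0,0],0,0.07],
    [[0,0,0],0,0.07],
    [[0,0,0],0,0.07],
    [[0,0,0],0,0.07],
    [[0,0,0],0,0.07],
  ],
)

```text
clock: 21.98
tool_pos: [0.4501, 0.2976, 0.395]
ee_rot: [[0.389, 0.921, 0.01], [0.921, -0.389, -0.008], [-0.003, 0.012, -1.0]]
wrist_force: [-0.6, -0.7, -0.2]
gripper_width: 0.0698
gripper_force: 0.0
```

```bash
python3 log.py; python3 - <<'E'
from h import *
sc=snap("scene","s3");tp=snap("top","t3")
b=cv2.resize(sc[140:270,290:420,::-1],None,fx=3,fy=3,interpolation=cv2.INTER_CUBIC)
a=cv2.resize(tp[150:280,320:450,::-1],None,fx=3,fy=3,interpolation=cv2.INTER_CUBIC)
cv2.imwrite("pics/c3.png",np.hstack([b,a]))
for c in("scene","top"): print(place("post_94",c),place("blue_tile",c)[:1])
E
```

```text
[-0.451, 0.158, -0.233, 1.62, 0.05, 1.365, -1.091] [0.4501, 0.2976, 0.395] 21.9833
[(0.82, array([0.451, 0.3  , 0.212])), (0.75, array([ 0.385, -0.299,  0.226])), (0.75, array([0.545, 0.375, 0.214])), (0.62, array([0.497, 0.226, 0.211]))] []
[(0.76, array([ 0.385, -0.303,  0.23 ])), (0.68, array([0.452, 0.295, 0.209])), (0.66, array([0.496, 0.225, 0.211])), (0.42, array([0.545, 0.371, 0.213]))] [(0.61, array([0.536, 0.058, 0.211]))]
```

View pics/c3.png

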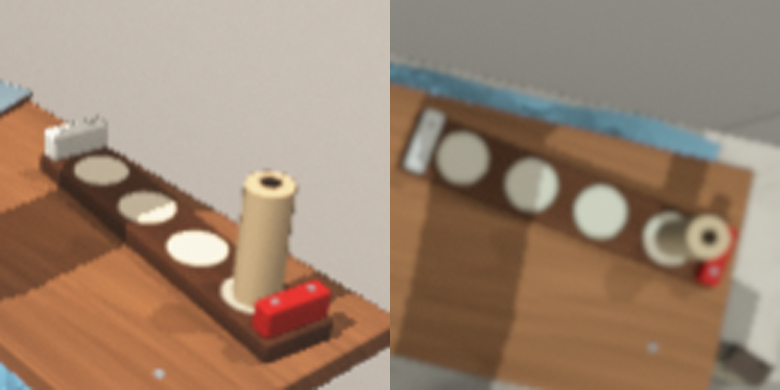

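```bash
python3 - <<'E'
from h import *
for cam,f,w in(("top","t3",(320,450,150,280)),("scene","s3",(290,420,140,270))):
    im=cv2.imread(f"pics/{f}.png");g=im.max(2)
    c=(425,228) if cam=="top" else (379.5,200); 
    x0,y0=int(c[0])-4,int(c[1])-4; sub=g[y0:y0+9,x0:x0+9].astype(float)
    wt=np.clip(95-sub,0,None);yy,xx=np.mgrid[y0:y0+9,x0:x0+9]
    uv=((wt*xx).sum()/wt.sum(),(wt*yy).sum()/wt.sum());print(cam,np.round(uv,2),pix(cam,uv,.322).round(4),sub.min())
E
```

```text
top [425.97 228.63] [ 0.3829 -0.3032  0.322 ] 58.0
scene [379.95 200.4 ] [ 0.3793 -0.3016  0.322 ] 65.0
```

Post_94 stands upright on the red-end mark, with its hole about 2.5 mm from the mark centre. Now picking post_76 at B.

arm_command(
  steps=[
    [[0,-0.001,0.03],0,0.07],
    [[0,0,0.04],0,0.07],
    [[0,0,0.04],0,0.07],
    [[0,0,0.025],0,0.07],
    [[0,0,0.01],0,0.07],
  ],
)

```text
clock: 22.7
tool_pos: [0.4484, 0.2965, 0.2456]
ee_rot: [[0.387, 0.922, 0.004], [0.922, -0.387, -0.011], [-0.009, 0.008, -1.0]]
wrist_force: [-0.0, -1.1, -1.2]
gripper_width: 0.0703
gripper_force: 0.0
```

arm_command(
  steps=[
    [[0,0,0],0,0.07],
    [[0,0,0],0,0.07],
    [[0,0,0],0,0.03],
    [[0,0,0],0,0.03],
    [[0,0,0],0,0.03],
  ],
)

```text
clock: 23.12
tool_pos: [0.4509, 0.2988, 0.2512]
ee_rot: [[0.387, 0.922, 0.012], [0.922, -0.387, -0.006], [-0.001, 0.013, -1.0]]
wrist_force: [-0.8, -0.7, 0.4]
gripper_width: 0.0522
gripper_force: 0.0
```

arm_command(
  steps=[
    [[0,0,0],0,0.03],
    [[0,0,0],0,0.03],
    [[0,0,0],0,0.03],
    [[0,0,0],0,0.03],
    [[0,0,0],0,0.03],
  ],
)

```text
clock: 23.53
tool_pos: [0.4504, 0.2984, 0.2501]
ee_rot: [[0.387, 0.922, 0.01], [0.922, -0.387, -0.007], [-0.003, 0.012, -1.0]]
wrist_force: [-0.1, -1.0, 3.7]
gripper_width: 0.0355
gripper_force: 30.0
```

arm_command(
  steps=[
    [[0,0,-0.02],0,0.03],
    [[0,0,-0.04],0,0.03],
    [[0,0,-0.04],0,0.03],
    [[0,0,-0.04],0,0.03],
    [[0,0,-0.01],0,0.03],
  ],
)

```text
clock: 23.95
tool_pos: [0.4503, 0.3008, 0.4058]
ee_rot: [[0.387, 0.922, 0.017], [0.922, -0.387, -0.002], [0.005, 0.017, -1.0]]
wrist_force: [1.0, 1.2, -0.5]
gripper_width: 0.0352
gripper_force: 30.0
```

arm_command(
  steps=[
    [[0,0,0],0,0.03],
    [[0,0,0],0,0.03],
    [[0,0,0],0,0.03],
    [[0,0,0],0,0.03],
    [[0,0,0],0,0.03],
  ],
)

```text
clock: 24.37
tool_pos: [0.4483, 0.2988, 0.3976]
ee_rot: [[0.387, 0.922, 0.007], [0.922, -0.387, -0.009], [-0.006, 0.01, -1.0]]
wrist_force: [0.7, -0.4, -1.6]
gripper_width: 0.0354
gripper_force: 30.0
```

arm_command(
  steps=[
    [[-0.034,0.0112,0],0,0.03],
    [[-0.034,0.0112,0],0,0.03],
    [[-0.034,0.0112,0],0,0.03],
    [[-0.034,0.0112,0],0,0.03],
    [[-0.034,0.0112,0],0,0.03],
  ],
)

```text
clock: 24.78
tool_pos: [0.4338, 0.1192, 0.3998]
ee_rot: [[0.387, 0.922, 0.008], [0.922, -0.387, -0.008], [-0.004, 0.01, -1.0]]
wrist_force: [1.1, -0.1, -1.7]
gripper_width: 0.0353
gripper_force: 30.0
```

arm_command(
  steps=[
    [[-0.034,0.0112,0],0,0.03],
    [[-0.034,0.0112,0],0,0.03],
    [[-0.034,0.0112,0],0,0.03],
    [[-0.034,0.0112,0],0,0.03],
    [[-0.034,0.0112,0],0,0.03],
  ],
)

```text
clock: 25.2
tool_pos: [0.4194, -0.0592, 0.4013]
ee_rot: [[0.387, 0.922, 0.008], [0.922, -0.387, -0.007], [-0.003, 0.011, -1.0]]
wrist_force: [1.6, -0.1, -1.3]
gripper_width: 0.0357
gripper_force: 30.0
```

arm_command(
  steps=[
    [[-0.034,0.0112,0],0,0.03],
    [[-0.034,0.0112,0],0,0.03],
    [[-0.034,0.0112,0],0,0.03],
    [[-0.034,0.0112,0],0,0.03],
    [[-0.034,0.0112,0],0,0.03],
  ],
)

```text
clock: 25.62
tool_pos: [0.4053, -0.2374, 0.4025]
ee_rot: [[0.387, 0.922, 0.009], [0.922, -0.387, -0.007], [-0.003, 0.011, -1.0]]
wrist_force: [0.4, -0.1, -0.4]
gripper_width: 0.0352
gripper_force: 30.0
```

arm_command(
  steps=[
    [[0,0,0],0,0.03],
    [[0,0,0.02],0,0.03],
    [[0,0,0.025],0,0.03],
    [[0,0,0.02],0,0.03],
    [[0,0,0],0,0.03],
  ],
)

```text
clock: 26.03
tool_pos: [0.4043, -0.235, 0.3337]
ee_rot: [[0.387, 0.922, 0.001], [0.922, -0.387, -0.004], [-0.004, 0.003, -1.0]]
wrist_force: [0.2, -0.5, -1.7]
gripper_width: 0.0358
gripper_force: 30.0
```

arm_command(
  steps=[
    [[0,0,0],0,0.03],
    [[0,0,0],0,0.03],
    [[0,0,0],0,0.03],
    [[0,0,0],0,0.03],
    [[0,0,0],0,0.03],
  ],
)

```text
clock: 26.45
tool_pos: [0.4071, -0.2365, 0.339]
ee_rot: [[0.387, 0.922, 0.011], [0.922, -0.387, -0.008], [-0.003, 0.013, -1.0]]
wrist_force: [-0.4, 0.7, -2.5]
gripper_width: 0.0357
gripper_force: 30.0
```

```bash
python3 log.py
```

```text
[0.112, 0.021, 0.351, 1.892, -0.005, 1.217, 0.067] [0.4071, -0.2365, 0.339] 26.45
```

arm_command(
  steps=[
    [[0,0,0.02],0,0.03],
    [[0,0,0.025],0,0.03],
    [[0,0,0.017],0,0.03],
    [[0,0,0.004],0,0.03],
    [[0,0,0],0,0.03],
  ],
)

```text
clock: 26.87
tool_pos: [0.4069, -0.2367, 0.2716]
ee_rot: [[0.387, 0.922, 0.008], [0.922, -0.387, -0.007], [-0.003, 0.01, -1.0]]
wrist_force: [0.6, 0.3, -1.8]
gripper_width: 0.0357
gripper_force: 30.0
```

arm_command(
  steps=[
    [[0,0,0.001],0,0.03],
    [[0,0,0.001],0,0.03],
    [[0,0,0.001],0,0.03],
    [[0,0,0.001],0,0.03],
    [[0,0,0],0,0.03],
  ],
)

```text
clock: 27.28
tool_pos: [0.4075, -0.237, 0.2685]
ee_rot: [[0.387, 0.922, 0.01], [0.922, -0.387, -0.008], [-0.003, 0.012, -1.0]]
wrist_force: [0.3, 0.8, -1.5]
gripper_width: 0.0357
gripper_force: 30.0
```

arm_command(
  steps=[
    [[0,0,0],0,0.03],
    [[0,0,0],0,0.03],
    [[0,0,0],0,0.03],
    [[0,0,0],0,0.03],
    [[0,0,0],0,0.03],
  ],
)

```text
clock: 27.7
tool_pos: [0.4074, -0.2369, 0.2681]
ee_rot: [[0.387, 0.922, 0.009], [0.922, -0.387, -0.007], [-0.003, 0.012, -1.0]]
wrist_force: [-0.4, 0.4, -1.9]
gripper_width: 0.0356
gripper_force: 30.0
```

arm_command(
  steps=[
    [[0,0,0],0,0.07],
    [[0,0,0],0,0.07],
    [[0,0,0],0,0.07],
    [[0,0,0],0,0.07],
    [[0,0,0],0,0.07],
  ],
)

```text
clock: 28.12
tool_pos: [0.4074, -0.2369, 0.2682]
ee_rot: [[0.387, 0.922, 0.01], [0.922, -0.387, -0.007], [-0.003, 0.012, -1.0]]
wrist_force: [0.2, 0.7, -0.2]
gripper_width: 0.0671
gripper_force: 0.0
```

arm_command(
  steps=[
    [[0,0,-0.01],0,0.07],
    [[0,0,-0.03],0,0.07],
    [[0,0,-0.04],0,0.07],
    [[0,0,-0.04],0,0.07],
    [[0,0,-0.01],0,0.07],
  ],
)

```text
clock: 28.53
tool_pos: [0.408, -0.2372, 0.405]
ee_rot: [[0.388, 0.922, 0.019], [0.922, -0.388, -0.011], [-0.003, 0.022, -1.0]]
wrist_force: [0.2, 0.2, 0.8]
gripper_width: 0.0702
gripper_force: 0.0
```

arm_command(
  steps=[
    [[0.0378,-0.0122,0],0,0.07],
    [[0.0378,-0.0122,0],0,0.07],
    [[0.0378,-0.0122,0],0,0.07],
    [[0.0378,-0.0122,0],0,0.07],
    [[0.0378,-0.0122,0],0,0.07],
  ],
)

```text
clock: 28.95
tool_pos: [0.4228, -0.0363, 0.3976]
ee_rot: [[0.388, 0.922, 0.011], [0.922, -0.388, -0.007], [-0.003, 0.013, -1.0]]
wrist_force: [1.3, -0.6, -0.2]
gripper_width: 0.0696
gripper_force: 0.0
```

arm_command(
  steps=[
    [[0.0378,-0.0122,0],0,0.07],
    [[0.0378,-0.0122,0],0,0.07],
    [[0.0378,-0.0122,0],0,0.07],
    [[0.0378,-0.0122,0],0,0.07],
    [[0.0378,-0.0122,0],0,0.07],
  ],
)

```text
clock: 29.37
tool_pos: [0.4398, 0.1616, 0.3963]
ee_rot: [[0.388, 0.922, 0.011], [0.922, -0.388, -0.007], [-0.002, 0.013, -1.0]]
wrist_force: [-0.1, -0.6, -0.2]
gripper_width: 0.0699
gripper_force: 0.0
```

arm_command(
  steps=[
    [[0.0238,0.0017,0],0,0.07],
    [[0.0238,0.0017,0],0,0.07],
    [[0.0238,0.0017,0],0,0.07],
    [[0.0238,0.0017,0],0,0.07],
    [[0.0238,0.0017,0],0,0.07],
  ],
)

```text
clock: 29.78
tool_pos: [0.4945, 0.2673, 0.3957]
ee_rot: [[0.388, 0.922, 0.01], [0.922, -0.387, -0.007], [-0.003, 0.012, -1.0]]
wrist_force: [0.3, 0.3, -0.2]
gripper_width: 0.0699
gripper_force: 0.0
```

arm_command(
  steps=[
    [[0.0238,0.0017,0],0,0.07],
    [[0.0238,0.0017,0],0,0.07],
    [[0.0238,0.0017,0],0,0.07],
    [[0.0238,0.0017,0],0,0.07],
    [[0.0238,0.0017,0],0,0.07],
  ],
)

```text
clock: 30.2
tool_pos: [0.5485, 0.3735, 0.3953]
ee_rot: [[0.388, 0.922, 0.01], [0.922, -0.388, -0.008], [-0.003, 0.012, -1.0]]
wrist_force: [0.7, -0.7, 0.2]
gripper_width: 0.0701
gripper_force: 0.0
```

arm_command(
  steps=[
    [[0,0,0],0,0.07],
    [[0,0,0],0,0.07],
    [[0,0,0],0,0.07],
    [[0,0,0],0,0.07],
    [[0,0,0],0,0.07],
  ],
)

```text
clock: 30.62
tool_pos: [0.548, 0.3716, 0.3957]
ee_rot: [[0.388, 0.921, 0.01], [0.921, -0.388, -0.007], [-0.003, 0.012, -1.0]]
wrist_force: [0.1, -0.4, 0.4]
gripper_width: 0.0703
gripper_force: 0.0
```

```bash
python3 log.py; python3 - <<'E'
from h import *
snap("scene","s4");snap("top","t4")
for c in("scene","top"): print(place("post_94",c))
E
```

```text
[-0.511, 0.39, -0.205, 1.319, 0.091, 1.437, -1.112] [0.548, 0.3716, 0.3957] 30.6167
[(0.73, array([ 0.381, -0.3  ,  0.229])), (0.63, array([ 0.404, -0.235,  0.229])), (0.57, array([0.496, 0.224, 0.209])), (0.49, array([0.546, 0.374, 0.214]))]
[(0.87, array([ 0.386, -0.303,  0.229])), (0.8, array([0.545, 0.371, 0.215])), (0.79, array([ 0.406, -0.237,  0.228])), (0.45, array([0.5  , 0.219, 0.211]))]
```

arm_command(
  steps=[
    [[0.001,-0.002,0.03],0,0.07],
    [[0,0,0.04],0,0.07],
    [[0,0,0.04],0,0.07],
    [[0,0,0.035],0,0.07],
    [[0,0,0.01],0,0.07],
  ],
)

```text
clock: 31.23
tool_pos: [0.5455, 0.3707, 0.2339]
ee_rot: [[0.388, 0.922, 0.002], [0.922, -0.387, -0.013], [-0.011, 0.007, -1.0]]
wrist_force: [-0.6, -0.3, -0.4]
gripper_width: 0.0699
gripper_force: 0.0
```

arm_command(
  steps=[
    [[0,0,0.003],0,0.07],
    [[0,0,0.003],0,0.07],
    [[0,0,0],0,0.03],
    [[0,0,0],0,0.03],
    [[0,0,0],0,0.03],
  ],
)

```text
clock: 31.65
tool_pos: [0.5489, 0.3739, 0.2361]
ee_rot: [[0.387, 0.922, 0.012], [0.922, -0.387, -0.005], [-0.0, 0.013, -1.0]]
wrist_force: [0.1, -0.4, -0.1]
gripper_width: 0.052
gripper_force: 0.0
```

arm_command(
  steps=[
    [[0,0,0],0,0.03],
    [[0,0,0],0,0.03],
    [[0,0,0],0,0.03],
    [[0,0,0],0,0.03],
    [[0,0,0],0,0.03],
  ],
)

```text
clock: 32.07
tool_pos: [0.5483, 0.3734, 0.2348]
ee_rot: [[0.387, 0.922, 0.01], [0.922, -0.387, -0.007], [-0.002, 0.012, -1.0]]
wrist_force: [-0.8, -0.1, 4.6]
gripper_width: 0.0356
gripper_force: 30.0
```

arm_command(
  steps=[
    [[0,0,-0.02],0,0.03],
    [[0,0,-0.04],0,0.03],
    [[0,0,-0.04],0,0.03],
    [[0,0,-0.04],0,0.03],
    [[0,0,-0.015],0,0.03],
  ],
)

```text
clock: 32.48
tool_pos: [0.5477, 0.3754, 0.3952]
ee_rot: [[0.387, 0.922, 0.016], [0.922, -0.387, -0.002], [0.004, 0.016, -1.0]]
wrist_force: [1.4, -0.5, -0.2]
gripper_width: 0.0353
gripper_force: 30.0
```

arm_command(
  steps=[
    [[0,0,0],0,0.03],
    [[0,0,0],0,0.03],
    [[0,0,0],0,0.03],
    [[0,0,0],0,0.03],
    [[0,0,0],0,0.03],
  ],
)

```text
clock: 32.9
tool_pos: [0.5461, 0.3738, 0.3866]
ee_rot: [[0.387, 0.922, 0.006], [0.922, -0.387, -0.01], [-0.006, 0.01, -1.0]]
wrist_force: [1.3, -0.5, 0.3]
gripper_width: 0.0355
gripper_force: 30.0
```

arm_command(
  steps=[
    [[-0.0239,-0.0016,0],0,0.03],
    [[-0.0239,-0.0016,0],0,0.03],
    [[-0.0239,-0.0016,0],0,0.03],
    [[-0.0239,-0.0016,0],0,0.03],
    [[-0.0239,-0.0016,0],0,0.03],
  ],
)

```text
clock: 33.32
tool_pos: [0.492, 0.266, 0.388]
ee_rot: [[0.387, 0.922, 0.008], [0.922, -0.387, -0.008], [-0.005, 0.01, -1.0]]
wrist_force: [0.7, -0.4, -0.6]
gripper_width: 0.0353
gripper_force: 30.0
```

arm_command(
  steps=[
    [[-0.0239,-0.0016,0],0,0.03],
    [[-0.0239,-0.0016,0],0,0.03],
    [[-0.0239,-0.0016,0],0,0.03],
    [[-0.0239,-0.0016,0],0,0.03],
    [[-0.0239,-0.0016,0],0,0.03],
  ],
)

```text
clock: 33.73
tool_pos: [0.4383, 0.1589, 0.3886]
ee_rot: [[0.387, 0.922, 0.008], [0.922, -0.387, -0.008], [-0.004, 0.01, -1.0]]
wrist_force: [0.4, 0.2, 0.1]
gripper_width: 0.0355
gripper_force: 30.0
```

arm_command(
  steps=[
    [[-0.031,0.0122,0.005],0,0.03],
    [[-0.031,0.0122,0.005],0,0.03],
    [[-0.031,0.0122,0.005],0,0.03],
    [[-0.031,0.0122,0.005],0,0.03],
    [[-0.031,0.0122,0],0,0.03],
  ],
)

```text
clock: 34.15
tool_pos: [0.4343, -0.0082, 0.3691]
ee_rot: [[0.387, 0.922, 0.007], [0.922, -0.387, -0.008], [-0.004, 0.009, -1.0]]
wrist_force: [0.7, -0.5, -1.6]
gripper_width: 0.0354
gripper_force: 30.0
```

arm_command(
  steps=[
    [[-0.031,0.0122,0],0,0.03],
    [[-0.031,0.0122,0],0,0.03],
    [[-0.031,0.0122,0],0,0.03],
    [[-0.031,0.0122,0],0,0.03],
    [[-0.031,0.0122,0],0,0.03],
  ],
)

```text
clock: 34.57
tool_pos: [0.431, -0.1746, 0.3713]
ee_rot: [[0.387, 0.922, 0.008], [0.922, -0.387, -0.007], [-0.003, 0.011, -1.0]]
wrist_force: [1.2, -1.5, -0.9]
gripper_width: 0.0352
gripper_force: 30.0
```

arm_command(
  steps=[
    [[0,0,0],0,0.03],
    [[0,0,0.02],0,0.03],
    [[0,0,0.025],0,0.03],
    [[0,0,0.01],0,0.03],
    [[0,0,0],0,0.03],
  ],
)

```text
clock: 34.98
tool_pos: [0.4306, -0.1727, 0.3141]
ee_rot: [[0.387, 0.922, 0.003], [0.922, -0.387, -0.006], [-0.004, 0.006, -1.0]]
wrist_force: [-0.5, 0.5, -0.8]
gripper_width: 0.0353
gripper_force: 30.0
```

arm_command(
  steps=[
    [[0,0,0],0,0.03],
    [[0,0,0],0,0.03],
    [[0,0,0],0,0.03],
    [[0,0,0],0,0.03],
    [[0,0,0],0,0.03],
  ],
)

```text
clock: 35.4
tool_pos: [0.4327, -0.1735, 0.3176]
ee_rot: [[0.387, 0.922, 0.011], [0.922, -0.387, -0.008], [-0.003, 0.013, -1.0]]
wrist_force: [-0.6, -0.1, -1.4]
gripper_width: 0.0354
gripper_force: 30.0
```

```bash
python3 log.py
```

```text
[0.072, 0.033, 0.243, 1.927, -0.004, 1.17, -0.082] [0.4327, -0.1735, 0.3176] 35.4
```

arm_command(
  steps=[
    [[0,0.001,0.02],0,0.03],
    [[0,0,0.022],0,0.03],
    [[0,0,0.014],0,0.03],
    [[0,0,0.004],0,0.03],
    [[0,0,0],0,0.03],
  ],
)

```text
clock: 35.82
tool_pos: [0.4334, -0.1741, 0.2564]
ee_rot: [[0.387, 0.922, 0.008], [0.922, -0.387, -0.007], [-0.003, 0.01, -1.0]]
wrist_force: [0.1, -0.1, -0.9]
gripper_width: 0.0356
gripper_force: 30.0
```

arm_command(
  steps=[
    [[0,0,0.001],0,0.03],
    [[0,0,0.001],0,0.03],
    [[0,0,0.001],0,0.03],
    [[0,0,0.001],0,0.03],
    [[0,0,0],0,0.03],
  ],
)

```text
clock: 36.23
tool_pos: [0.4339, -0.1743, 0.2532]
ee_rot: [[0.387, 0.922, 0.01], [0.922, -0.387, -0.007], [-0.003, 0.012, -1.0]]
wrist_force: [0.1, 0.1, -0.2]
gripper_width: 0.0353
gripper_force: 30.0
```

arm_command(
  steps=[
    [[0,0,0.0004],0,0.03],
    [[0,0,0],0,0.03],
    [[0,0,0],0,0.03],
    [[0,0,0],0,0.03],
    [[0,0,0],0,0.03],
  ],
)

```text
clock: 36.65
tool_pos: [0.434, -0.1744, 0.2527]
ee_rot: [[0.387, 0.922, 0.01], [0.922, -0.387, -0.007], [-0.003, 0.012, -1.0]]
wrist_force: [-0.3, 0.3, 0.5]
gripper_width: 0.0355
gripper_force: 30.0
```

arm_command(
  steps=[
    [[0,0,0],0,0.07],
    [[0,0,0],0,0.07],
    [[0,0,0],0,0.07],
    [[0,0,0],0,0.07],
    [[0,0,0],0,0.07],
  ],
)

```text
clock: 37.07
tool_pos: [0.4338, -0.1743, 0.2525]
ee_rot: [[0.387, 0.922, 0.009], [0.922, -0.387, -0.007], [-0.003, 0.012, -1.0]]
wrist_force: [0.2, 0.2, -0.1]
gripper_width: 0.0667
gripper_force: 0.0
```

arm_command(
  steps=[
    [[0,0,-0.01],0,0.07],
    [[0,0,-0.03],0,0.07],
    [[0,0,-0.035],0,0.07],
    [[0,0,-0.025],0,0.07],
    [[0,0,0],0,0.07],
  ],
)

```text
clock: 37.48
tool_pos: [0.4354, -0.1745, 0.3586]
ee_rot: [[0.388, 0.922, 0.019], [0.922, -0.388, -0.01], [-0.001, 0.022, -1.0]]
wrist_force: [-0.5, -0.6, 0.4]
gripper_width: 0.0701
gripper_force: 0.0
```

arm_command(
  steps=[
    [[0.0255,-0.0099,0],0,0.07],
    [[0.0255,-0.0099,0],0,0.07],
    [[0.0255,-0.0099,0],0,0.07],
    [[0.0255,-0.0099,0],0,0.07],
    [[0.0255,-0.0099,0],0,0.07],
  ],
)

```text
clock: 37.9
tool_pos: [0.4363, -0.0357, 0.3518]
ee_rot: [[0.388, 0.922, 0.01], [0.922, -0.388, -0.007], [-0.003, 0.012, -1.0]]
wrist_force: [0.1, 0.3, 0.9]
gripper_width: 0.07
gripper_force: 0.0
```

arm_command(
  steps=[
    [[0.0255,-0.0099,0],0,0.07],
    [[0.0255,-0.0099,0],0,0.07],
    [[0.0255,-0.0099,0],0,0.07],
    [[0.0255,-0.0099,0],0,0.07],
    [[0.0255,-0.0099,0],0,0.07],
  ],
)

```text
clock: 38.32
tool_pos: [0.4401, 0.1011, 0.3508]
ee_rot: [[0.388, 0.922, 0.01], [0.922, -0.387, -0.007], [-0.003, 0.012, -1.0]]
wrist_force: [0.2, -0.1, 0.8]
gripper_width: 0.0697
gripper_force: 0.0
```

arm_command(
  steps=[
    [[0.0274,0.0015,0],0,0.07],
    [[0.0274,0.0015,0],0,0.07],
    [[0.0274,0.0015,0],0,0.07],
    [[0.0274,0.0015,0],0,0.07],
    [[0.0274,0.0015,0],0,0.07],
  ],
)

```text
clock: 38.73
tool_pos: [0.5007, 0.2243, 0.3502]
ee_rot: [[0.388, 0.922, 0.009], [0.922, -0.387, -0.008], [-0.003, 0.011, -1.0]]
wrist_force: [-0.2, -0.4, -0.3]
gripper_width: 0.0697
gripper_force: 0.0
```

arm_command(
  steps=[
    [[0,0,0],0,0.07],
    [[0,0,0],0,0.07],
    [[0,0,0],0,0.07],
    [[0,0,0],0,0.07],
    [[0,0,0],0,0.07],
  ],
)

```text
clock: 39.15
tool_pos: [0.5003, 0.2221, 0.3506]
ee_rot: [[0.389, 0.921, 0.01], [0.921, -0.389, -0.008], [-0.003, 0.012, -1.0]]
wrist_force: [-0.9, 0.3, 0.1]
gripper_width: 0.0698
gripper_force: 0.0
```

```bash
python3 log.py; python3 - <<'E'
from h import *
sc=snap("scene","s5");tp=snap("top","t5")
for c in("scene","top"): print(place("post_94",c))
b=cv2.resize(sc[100:250,160:420,::-1],None,fx=3,fy=3,interpolation=cv2.INTER_CUBIC)
cv2.imwrite("pics/c5.png",b)
E
```

```text
[-0.355, 0.187, -0.152, 1.68, 0.042, 1.272, -0.916] [0.5003, 0.2221, 0.3506] 39.15
[(0.8, array([ 0.434, -0.176,  0.231])), (0.72, array([ 0.407, -0.238,  0.229])), (0.62, array([ 0.384, -0.298,  0.228])), (0.62, array([0.497, 0.226, 0.209]))]
[(0.62, array([ 0.393, -0.299,  0.228])), (0.57, array([ 0.43 , -0.176,  0.232])), (0.46, array([ 0.407, -0.236,  0.228])), (0.35, array([0.503, 0.223, 0.211]))]
```

View pics/c5.png

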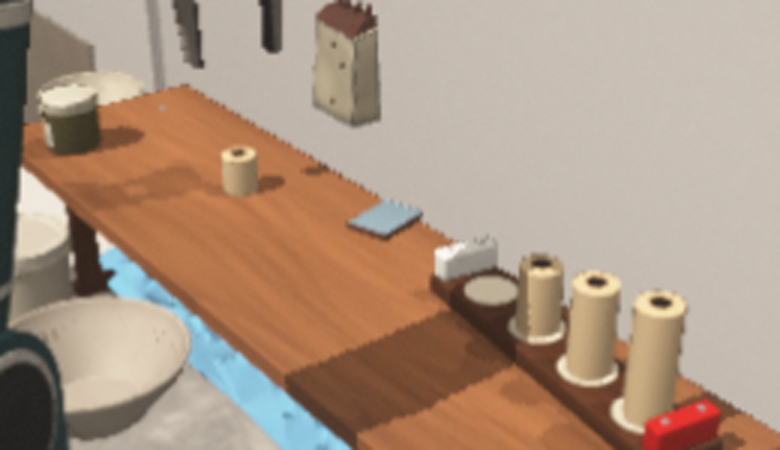

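Three posts stand on their marks in the right order, red end tallest. The shortest remains at (239,170 in the crop), and the jar and tile are untouched. Picking post_40.

arm_command(
  steps=[
    [[0.001,-0.001,0.03],0,0.07],
    [[0,0,0.04],0,0.07],
    [[0,0,0.035],0,0.07],
    [[0,0,0.015],0,0.07],
    [[0,0,0],0,0.07],
  ],
)

```text
clock: 39.77
tool_pos: [0.4987, 0.2221, 0.2263]
ee_rot: [[0.388, 0.922, 0.003], [0.922, -0.388, -0.011], [-0.009, 0.007, -1.0]]
wrist_force: [-1.0, -0.5, 0.8]
gripper_width: 0.0702
gripper_force: 0.0
```

arm_command(
  steps=[
    [[0,0,0.004],0,0.07],
    [[0,0,0.004],0,0.07],
    [[0,0,0],0,0.07],
    [[0,0,0],0,0.03],
    [[0,0,0],0,0.03],
  ],
)

```text
clock: 40.18
tool_pos: [0.5017, 0.2239, 0.2233]
ee_rot: [[0.387, 0.922, 0.011], [0.922, -0.387, -0.007], [-0.002, 0.013, -1.0]]
wrist_force: [0.2, -0.2, 0.1]
gripper_width: 0.0589
gripper_force: 0.0
```

arm_command(
  steps=[
    [[0,0,0],0,0.03],
    [[0,0,0],0,0.03],
    [[0,0,0],0,0.03],
    [[0,0,0],0,0.03],
    [[0,0,0],0,0.03],
  ],
)

```text
clock: 40.6
tool_pos: [0.5011, 0.2237, 0.2225]
ee_rot: [[0.387, 0.922, 0.01], [0.922, -0.387, -0.007], [-0.003, 0.012, -1.0]]
wrist_force: [-1.3, -0.1, 2.7]
gripper_width: 0.0352
gripper_force: 30.0
```

arm_command(
  steps=[
    [[0,0,-0.02],0,0.03],
    [[0,0,-0.03],0,0.03],
    [[0,0,-0.03],0,0.03],
    [[0,0,-0.01],0,0.03],
    [[0,0,0],0,0.03],
  ],
)

```text
clock: 41.02
tool_pos: [0.5016, 0.2249, 0.3148]
ee_rot: [[0.387, 0.922, 0.014], [0.922, -0.387, -0.005], [0.001, 0.015, -1.0]]
wrist_force: [0.3, -0.3, -0.6]
gripper_width: 0.0353
gripper_force: 30.0
```

arm_command(
  steps=[
    [[0,0,0],0,0.03],
    [[0,0,0],0,0.03],
    [[0,0,0],0,0.03],
    [[0,0,0],0,0.03],
    [[0,0,0],0,0.03],
  ],
)

```text
clock: 41.43
tool_pos: [0.4999, 0.2241, 0.3111]
ee_rot: [[0.387, 0.922, 0.008], [0.922, -0.387, -0.008], [-0.005, 0.01, -1.0]]
wrist_force: [0.1, -0.5, -0.0]
gripper_width: 0.0353
gripper_force: 30.0
```

arm_command(
  steps=[
    [[-0.0367,0.0024,0],0,0.03],
    [[-0.0367,0.0024,0],0,0.03],
    [[-0.0367,0.0024,0],0,0.03],
    [[-0.0367,0.0024,0],0,0.03],
    [[-0.0367,0.0024,0],0,0.03],
  ],
)

```text
clock: 41.85
tool_pos: [0.4393, 0.0489, 0.3126]
ee_rot: [[0.387, 0.922, 0.009], [0.922, -0.387, -0.007], [-0.003, 0.011, -1.0]]
wrist_force: [0.0, 0.5, -1.0]
gripper_width: 0.0352
gripper_force: 30.0
```

arm_command(
  steps=[
    [[-0.0281,0.0159,0],0,0.03],
    [[-0.0281,0.0159,0],0,0.03],
    [[-0.0281,0.0159,0],0,0.03],
    [[-0.0281,0.0159,0],0,0.03],
    [[-0.0281,0.0159,0],0,0.03],
  ],
)

```text
clock: 42.27
tool_pos: [0.4588, -0.1115, 0.3142]
ee_rot: [[0.387, 0.922, 0.01], [0.922, -0.387, -0.007], [-0.003, 0.012, -1.0]]
wrist_force: [1.0, 0.8, -0.1]
gripper_width: 0.0355
gripper_force: 30.0
```

arm_command(
  steps=[
    [[0,0,0],0,0.03],
    [[0,0,0.015],0,0.03],
    [[0,0,0.01],0,0.03],
    [[0,0,0],0,0.03],
    [[0,0,0],0,0.03],
  ],
)

```text
clock: 42.68
tool_pos: [0.4588, -0.1094, 0.2886]
ee_rot: [[0.386, 0.922, 0.008], [0.922, -0.386, -0.007], [-0.004, 0.01, -1.0]]
wrist_force: [-0.5, -0.2, 0.1]
gripper_width: 0.0353
gripper_force: 30.0
```

arm_command(
  steps=[
    [[0,0,0],0,0.03],
    [[0,0,0],0,0.03],
    [[0,0,0],0,0.03],
    [[0,0,0],0,0.03],
    [[0,0,0],0,0.03],
  ],
)

```text
clock: 43.1
tool_pos: [0.4594, -0.11, 0.2896]
ee_rot: [[0.387, 0.922, 0.01], [0.922, -0.387, -0.007], [-0.003, 0.012, -1.0]]
wrist_force: [1.5, -0.0, -0.3]
gripper_width: 0.0354
gripper_force: 30.0
```

```bash
python3 log.py
```

```text
[0.033, 0.075, 0.135, 1.947, -0.005, 1.109, -0.228] [0.4594, -0.11, 0.2896] 43.1
```

arm_command(
  steps=[
    [[-0.001,0.001,0.015],0,0.03],
    [[0,0,0.016],0,0.03],
    [[0,0,0.01],0,0.03],
    [[0,0,0.004],0,0.03],
    [[0,0,0],0,0.03],
  ],
)

```text
clock: 43.52
tool_pos: [0.4597, -0.1116, 0.2435]
ee_rot: [[0.387, 0.922, 0.008], [0.922, -0.387, -0.007], [-0.004, 0.01, -1.0]]
wrist_force: [0.5, 0.3, -0.5]
gripper_width: 0.0352
gripper_force: 30.0
```

arm_command(
  steps=[
    [[0,0,0.001],0,0.03],
    [[0,0,0.001],0,0.03],
    [[0,0,0.001],0,0.03],
    [[0,0,0.001],0,0.03],
    [[0,0,0],0,0.03],
  ],
)

```text
clock: 43.93
tool_pos: [0.4605, -0.1118, 0.2405]
ee_rot: [[0.387, 0.922, 0.01], [0.922, -0.387, -0.007], [-0.003, 0.012, -1.0]]
wrist_force: [0.3, 0.3, -0.6]
gripper_width: 0.0354
gripper_force: 30.0
```

arm_command(
  steps=[
    [[0,0,0],0,0.03],
    [[0,0,0],0,0.03],
    [[0,0,0],0,0.03],
    [[0,0,0],0,0.03],
    [[0,0,0],0,0.03],
  ],
)

```text
clock: 44.35
tool_pos: [0.4604, -0.1117, 0.2405]
ee_rot: [[0.387, 0.922, 0.01], [0.922, -0.387, -0.007], [-0.003, 0.012, -1.0]]
wrist_force: [-0.1, 0.2, 1.7]
gripper_width: 0.0354
gripper_force: 30.0
```

arm_command(
  steps=[
    [[0,0,0],0,0.06],
    [[0,0,0],0,0.06],
    [[0,0,0],0,0.06],
    [[0,0,0],0,0.06],
    [[0,0,0],0,0.06],
  ],
)

```text
clock: 44.77
tool_pos: [0.4602, -0.1117, 0.2402]
ee_rot: [[0.387, 0.922, 0.009], [0.922, -0.387, -0.007], [-0.003, 0.011, -1.0]]
wrist_force: [0.2, -0.1, -0.1]
gripper_width: 0.0602
gripper_force: 0.0
```

arm_command(
  steps=[
    [[0,0,-0.01],0,0.06],
    [[0,0,-0.025],0,0.06],
    [[0,0,-0.03],0,0.06],
    [[0,0,-0.03],0,0.06],
    [[0,0,0],0,0.06],
  ],
)

```text
clock: 45.18
tool_pos: [0.4623, -0.1116, 0.3418]
ee_rot: [[0.388, 0.922, 0.02], [0.922, -0.387, -0.009], [-0.0, 0.022, -1.0]]
wrist_force: [1.1, -0.5, 0.3]
gripper_width: 0.0603
gripper_force: 0.0
```

arm_command(
  steps=[
    [[0.03,-0.02,0],0,0.06],
    [[0.03,-0.02,0],0,0.06],
    [[0.03,-0.02,0],0,0.06],
    [[0.03,-0.02,0],0,0.06],
    [[0.03,-0.02,0],0,0.06],
  ],
)

```text
clock: 45.6
tool_pos: [0.4247, 0.0675, 0.3342]
ee_rot: [[0.388, 0.922, 0.01], [0.922, -0.388, -0.007], [-0.003, 0.012, -1.0]]
wrist_force: [0.5, 0.5, -1.0]
gripper_width: 0.0599
gripper_force: 0.0
```

arm_command(
  steps=[
    [[0.03,-0.01,0],0,0.06],
    [[0.03,-0.01,0],0,0.06],
    [[0.03,-0.01,0],0,0.06],
    [[0,0,0],0,0.06],
    [[0,0,0],0,0.06],
  ],
)

```text
clock: 46.02
tool_pos: [0.4323, 0.162, 0.3331]
ee_rot: [[0.384, 0.923, 0.009], [0.923, -0.384, -0.007], [-0.003, 0.011, -1.0]]
wrist_force: [0.3, 0.4, 0.4]
gripper_width: 0.0599
gripper_force: 0.0
```

```bash
python3 log.py; python3 - <<'E'
from h import *
sc=snap("scene","s6");tp=snap("top","t6")
for c in("scene","top"): print(place("post_94",c),place("olive_jar",c)[:1],place("blue_tile",c)[:1])
b=cv2.resize(sc[140:270,290:420,::-1],None,fx=3,fy=3,interpolation=cv2.INTER_CUBIC)
a=cv2.resize(tp[150:280,320:450,::-1],None,fx=3,fy=3,interpolation=cv2.INTER_CUBIC)
cv2.imwrite("pics/c6.png",np.hstack([b,a]))
E
```

```text
[-0.274, 0.039, -0.169, 1.886, 0.018, 1.213, -0.844] [0.4323, 0.162, 0.3331] 46.0167
[(0.75, array([ 0.432, -0.173,  0.23 ])), (0.73, array([ 0.406, -0.236,  0.228])), (0.71, array([ 0.461, -0.111,  0.226])), (0.56, array([ 0.383, -0.299,  0.226]))] [(0.73, array([0.466, 0.456, 0.211]))] [(0.58, array([0.533, 0.057, 0.209]))]
[(0.77, array([ 0.387, -0.301,  0.23 ])), (0.74, array([ 0.409, -0.239,  0.229])), (0.7, array([ 0.435, -0.173,  0.23 ])), (0.53, array([ 0.462, -0.114,  0.229]))] [(0.86, array([0.471, 0.449, 0.209]))] [(0.73, array([0.536, 0.059, 0.214]))]
```

View pics/c6.png

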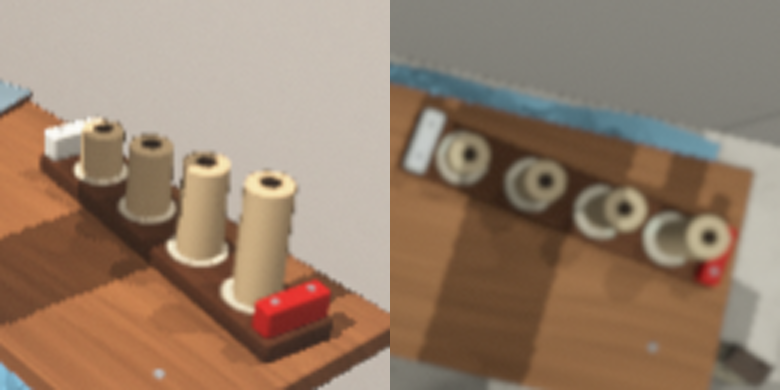

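All four posts stand upright on their marks, tallest at the red stop (about (265,250) in the crop) down to the shortest at the white one (about (103,150)). The arm is clear, and the jar and tile have not moved.

```bash
python3 -c "
from cell import ticket
print(ticket.close_job())"
```

```text
the job is handed in; nothing more can be done
None
```

The four posts stand upright on their marks in height order, tallest at the red stop and shortest at the white, with the jar and tile undisturbed; I handed the job in at about 46 s, and no verdict came back.

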